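Slide the tall bottle from the scrap bin onto its drain disc

TASK

The tall bottle stands in front of the closed scrap bin, in the way of anyone using it. With the fingertips, gently push the bottle low on its straight foot so that it slides upright along the worktop until its foot stands wholly on the round steel drain disc; do not tip, pinch or lift it. Leave the bin shut and everything else where it is.

Things in the scene. Friction and masses are not known exactly. Their poses are not given: they have to be found in the camera images.
- bottle: the only tall slender bottle: green glass with a cork, 227 mm high, 0.3 to 0.6 kg, standing loose and upright on the worktop in front of the bin. Its foot is a straight round cylinder 60 mm across from 0 to 62 mm height, above that it narrows to a neck 23 to 27 mm across from 130 mm up. Origin at the centre of its underside, z along its axis. Pushed at less than about 40 mm height it slides; pushed higher up it topples
- drain_center (a point): centre of the round perforated steel drain disc, 120 mm across, set flush in the worktop (no step: things slide over it) left or right of the bottle; on its surface, height 0
- bin (a joint): tilt of the yellow scrap bin under the basin's front edge: 0 = shut, grows (rad) as its top tilts out towards the robot. The front is 290 mm wide, centred on y = 0, 112 mm high, with a grip ridge 14 mm proud that ends at x = 0.729 m; the enamel basin's lip above and beside it starts at x = 0.750 m, 150 mm high, y from -0.39 to 0.39 m. A slotted steel rack with a tumbler, a wooden spatula and a serving spoon is fixed on the basin, beyond x = 0.755 m, up to 270 mm high
- soapdish: bystander, to be left alone: white oblong soap dish (75 x 110 mm, long side along its y) with a bar of soap, 24 mm high in all, standing to one side of the bottle, opposite to the drain disc; origin at the centre of its underside
- mug: bystander, to be left alone: blue mug with a handle, 80 mm across, 90 mm high; origin at the centre of its underside
- jar: bystander, to be left alone: squat glass jar with a steel lid, 72 mm across, 100 mm high; origin at the centre of its underside
- brush: bystander, to be left alone: wooden scrubbing brush, 200 mm long, head 45 mm wide, 34 mm high, lying bristles down at the front right; origin under the middle of its length
- bowl: bystander, to be left alone: white bowl, 130 mm across, 50 mm high; origin at the centre of its underside
Not all that is in view belongs to the job. What is shaped like the bottle but blue or red is not meant.

How it is judged:
At the end, for the whole second after the job is handed in: The bottle stands upright (within 0.05 rad) and at rest on the worktop with its axis within 31 mm of the drain disc's centre, the bin is shut (below 0.1 rad) and every other loose thing is within 30 mm of where it was (horizontal distance between bottle and drain_center below 0.031 m and angle between bottle's own z axis and vertical below 0.05 rad and height (world z) of bottle below 0.005 m and linear speed of bottle below 0.01 m/s and value of joint bin below 0.1 rad and distance of each of soapdish, mug, jar, brush, bowl from where it was at the start of the episode below 0.03 m); the robot touches nothing.
It fails at once if the bottle is tipped (more than 0.25 rad) or lifted off the worktop (more than 12 mm) (angle between bottle's own z axis and vertical above 0.25 rad or height (world z) of bottle above 0.012 m).
It fails at once if the bottle is pushed high up, not low on its foot (touched with the grasp point more than 90 mm above the worktop) (contact force between any of the fingers, the arm and bottle above 0.5 N and height (world z) of the grasp point above 0.09 m).
It fails at once if the bottle is pinched or shoved hard (fingers on the bottle with more than 18 N) (contact force between the fingers and bottle above 18 N).
It fails at once if the bin is tilted out (more than 0.1 rad) (value of joint bin above 0.1 rad).
It fails at once if another thing is moved (more than 30 mm) (distance of any of soapdish, mug, jar, brush, bowl from where it was at the start of the episode above 0.03 m).
It also fails if it takes over 48 s, if anything falls off the work surface, if the arm or the gripper's body presses on something with over 40 N, if the wrist force passes 120 N, or if a joint passes its speed limit or range.

ROBOT

A 7-joint arm with a two-finger parallel gripper is mounted at the origin on the work surface. World frame = base frame: x ahead of the robot, y to its left, z up, the work surface at z = 0. Lengths are in m, angles in rad, forces in N, time in s.
With the tool pointing down it reaches from about 0.4 to 0.85 m from the base axis. Payload 10.4 kg.
Tool frame: the origin (TCP) lies at the very end of the fingers, on their centre line; the grasp point (between the pads) lies 19 mm behind it; x points along the fingers, z is the direction in which the jaws open and shut, and the axes are right-handed (so a half turn about x gives the same grasp; the last joint's range is limited). The gripper opens to 85 mm and grips with 20 to 120 N. Pads are 22 mm wide; open, the fingers measure 114 mm over their backs; the gripper's body (76 mm by 85 mm) begins 54 mm behind the grasp point. The pads swing forward as they close: fully open they stand 13 mm farther back than shut.
Start: joints at [1.316, 0.332, -0.065, 1.46, 0.022, 1.35, -0.088], TCP at [0.144, -0.608, 0.231] pointing down, gripper open.
Joint ranges: [-2.6, 2.6], [-0.5, 2.12], [-1.47, 1.34], [0.16, 2.42], [-1.27, 4.41], [0.06, 2.06], [-2.6, 2.6]. Speed limits (rad/s): [2.22, 2.22, 2.79, 2.79, 3.14, 3.14, 3.14].

INTERFACE

Orientations are given as [roll, pitch, yaw] about the fixed x, y, z axes, in that order (R = Rz(yaw) Ry(pitch) Rx(roll)).
In Python, from bench import readout, grab_frame, calibration, ctrl, spot_in gives the robot as it stands.
- The arm moves only by the tool carry_out, never from a script. Its argument "rows" is one flat list of numbers, 5 for each row, row after row: the shift along the tool's x, y, z in mm, then the turn about the tool's x in degrees, then the closure, from 0 (fully open) to 1 (shut). A call has 1 to 10 rows; each row shifts and turns the commanded pose from where the row before left it, along the tool's axes as they then stand; what a row does not reach is not made up. A row lasts 1/10 s, in which the tool goes at most 50 mm and 8.59 degrees, less where a joint would pass 70% of its speed; a pose out of reach is approached as far as the arm can. A call is refused whole if a number of a shift passes 50 or a number of a turn 8.59, either way. A call with a gripper value outside its range is refused whole. The fingers move at their own pace and stop on an object; "squeeze" is the grip in N (left out, the last holds). Time passes only in rows, so rows that do not move let the fingers close. It gives the time, the measured TCP pose, the force and the opening at its end, in the units of the state.
- readout.observe(): the state, without advancing time (a new reading comes with each control period).
- grab_frame(name): name is "side" or "top"; returns the picture (400x640x3 uint8, red, green, blue); there is no depth.
- calibration(name): a dict with "vfov" (degrees; the focal length in pixels is half the picture's height over the tangent of half this angle, whatever the lens; pixels are square), "cx", "cy" (the principal point, pixels), "cam_to_world" (4x4, takes a point from camera to world coordinates). Camera axes: x right, y up, looking along -z (the intrinsics and any distortion apply to the point x, -y, -z); pixel columns grow to the right and rows downward; lengths in m; the calibration is good to about 2 mm. A picture is of the moment at which its call begins. calibration takes no time and is no camera call.
- ctrl.sign_off(): hands the job in, once; it reports no verdict.
Trained networks look in the newest picture that a camera, given by its name, has taken for a name from the list of things; names that differ only in an ending like _2 or _b are one class to them, and where a whole thing is asked for, a point or a joint stands for the part that bears it (a point fixed in the world has none). Each returns a list of dicts, best first, with "p" (0 to 1); they miss things now and then, are a little off and sometimes report something else, mostly with a low value. They report only what shows in the picture. A call takes as long as a camera call. They do not tell look-alikes from the thing itself.
- spot_in(query, camera): "point" ([x, y, z] in m, in world coordinates, good to about 4 mm: the middle of the surface that is visible of it).
The state is a dict: "time_s": time; "q": joint angles; "qvel": joint speeds; "effort": joint torques, N m; "tcp_pos": TCP position; "tool_rot": TCP orientation; "force": force on the tool from outside, world axes, zero at the start; "wrist_torque": the same for the moment, N m; "gripper_width": opening from 0.0 (shut) to 1.0 (fully open).
Only numpy, scipy, OpenCV 4.12 (cv2) and the standard library are available. Lean on these libraries where they do the work, as an engineer would, in place of code of your own. Each camera call takes 0.05 s, during which the arm holds its last target.

## Working session

There is one attempt and no reset: what is moved stays moved. The work goes in short steps, Python scripts to look and compute and a tool call to move; the robot and the scene stay as the last step left them, time stands still between calls to the robot, and variables do not carry over. Pictures are saved under pics/ and viewed, and the job is handed in when it is done.

Besides the shell and the picture viewer there is one more tool, called after ">>>" as a command line: name --argument value ..., lists and objects as JSON in quotes. carry_out: Moves the arm, as the interface text tells. Its arguments: {"type":"object","properties":{"rows":{"type":"array","items":{"type":"number"}},"squeeze":{"type":"number"}},"required":["rows"]}

```bash
ls; mkdir -p pics
python3 - <<'E'
from bench import readout, grab_frame, calibration, ctrl, spot_in
import cv2,json
s=readout.observe()
print({k:(v if not hasattr(v,'tolist') else v.tolist()) for k,v in s.items()})
for n in ("side","top"):
    f=grab_frame(n); cv2.imwrite(f"pics/{n}0.png",f[:,:,::-1]); c=calibration(n); print(n,c)
    for q in ["bottle","drain_center","bin","soapdish","mug","jar","brush","bowl"]:
        print(q,[(round(d['p'],2),[round(float(x),3) for x in d['point']]) for d in spot_in(q,n)])
E
```

```text
pics
{'time_s': 0.0, 'q': [1.316398619360498, 0.3328847308767545, -0.06468856713027797, 1.4609685983936007, 0.021615934228222264, 1.3498775398495293, -0.08849483519835001], 'qvel': [0.0016084676688905492, 0.002029714397272989, 0.00027514641219688306, 0.00036233551711660115, -0.00015506247409050584, -0.0006646719648367822, 0.0011766592640446293], 'effort': [-0.0006340169238683302, -62.54427194595337, 0.04821478854864836, -39.15983319282532, 0.016108762356452644, 0.010032061545643955, -2.0736523964615117e-06], 'tcp_pos': [0.14347508873647546, -0.607918368439108, 0.23049484587845434], 'tool_rot': [-3.081877689853931, 1.5693540646480066, 1.8623284214275133], 'force': [0.2420180219948518, -0.4260650712483125, -0.4544696041105604], 'wrist_torque': [0.021956203561806078, 0.02431310110640828, -0.02416209553808854], 'gripper_width': 1.0012818294763297}
side {'vfov': 50.722618471979736, 'cx': 315.4576600443504, 'cy': 193.59259174134584, 'cam_to_world': array([[-0.8632585 ,  0.29715131, -0.40802679,  0.06354018],
       [-0.50424844, -0.47122135,  0.7236601 ,  0.86384779],
       [ 0.02276561, 
[... 529 characters left out ...]
3996, 'cy': 199.69035826797696, 'cam_to_world': array([[-0.00271667,  0.9981252 , -0.06114487,  0.48724042],
       [-0.99991403, -0.00192699,  0.01297024, -0.02145346],
       [ 0.0128281 ,  0.06117485,  0.99804463,  1.27841071],
       [ 0.        ,  0.        ,  0.        ,  1.        ]])}
bottle [(0.84, [0.535, -0.036, 0.095]), (0.69, [0.611, 0.04, 0.097]), (0.63, [0.442, -0.014, 0.099])]
drain_center [(0.84, [0.597, -0.286, -0.001])]
bin [(0.98, [0.738, -0.001, 0.075])]
soapdish [(0.7, [0.609, 0.278, 0.016])]
mug []
jar [(0.66, [0.588, 0.44, 0.101]), (0.43, [0.74, -0.001, 0.074])]
brush [(0.79, [0.428, -0.389, 0.029]), (0.26, [0.609, 0.281, 0.014])]
bowl [(0.93, [0.592, -0.513, 0.024])]
```

View pics/side0.png

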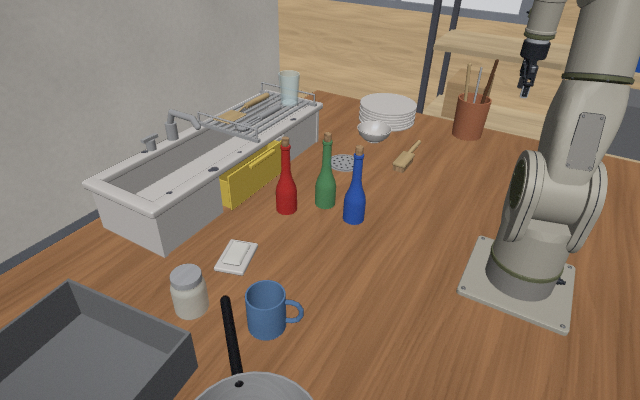

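View pics/top0.png

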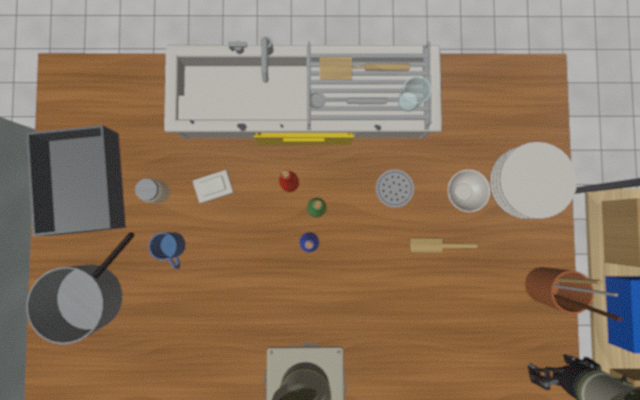

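Candidates for the bottle are red (side 287,180 / top 289,181), green (side 326,178 / top 317,207) and blue (side 355,190 / top 310,242). The description says green glass, so I choose the green one. The drain disc is at top (395,188). Next I check the choice close up, measure it, and check the calibration against known geometry.

```bash
cat > h.py <<'E'
import numpy as np, cv2
from bench import calibration
def K(n):
    c=calibration(n); f=200/np.tan(np.radians(c['vfov']/2)); return f,c['cx'],c['cy'],np.array(c['cam_to_world'])
def proj(n,P):
    f,cx,cy,T=K(n); p=np.linalg.inv(T)@np.r_[P,1]; return np.array([cx+f*p[0]/-p[2], cy+f*p[1]/p[2]])
def ray(n,uv):
    f,cx,cy,T=K(n); d=T[:3,:3]@np.array([(uv[0]-cx)/f,-(uv[1]-cy)/f,-1]); return T[:3,3],d/np.linalg.norm(d)
def onplane(n,uv,z):
    o,d=ray(n,uv); return o+d*(z-o[2])/d[2]
def tri(ua,ub,a="side",b="top"):
    A=np.zeros((3,3));r=np.zeros(3)
    for n,u in((a,ua),(b,ub)):
        o,d=ray(n,u);M=np.eye(3)-np.outer(d,d);A+=M;r+=M@o
    return np.linalg.solve(A,r)
E
python3 - <<'E'
from h import *
from scipy.spatial.transform import Rotation as R
s=cv2.imread('pics/side0.png');t=cv2.imread('pics/top0.png')
a=cv2.resize(s[120:240,250:390],None,fx=4,fy=4,interpolation=cv2.INTER_CUBIC)
b=cv2.resize(t[150:260,260:430],None,fx=4,fy=4,interpolation=cv2.INTER_CUBIC)
cv2.imwrite('pics/sc.png',a);cv2.imwrite('pics/tc.png',b)
cv2.imwrite('pics/grip.png',cv2.resize(s[20:120,490:600],None,fx=5,fy=5,interpolation=cv2.INTER_CUBIC))
cv2.imwrite('pics/gript.png',cv2.resize(t[330:400,510:640],None,fx=5,fy=5,interpolation=cv2.INTER_CUBIC))
for n in('side','top'):
  for P in([.75,.39,.15],[.75,-.39,.15],[.729,0,.1]): print(n,P,proj(n,P).round(1))
print(R.from_euler('xyz',[-3.081877689853931, 1.5693540646480066, 1.8623284214275133]).as_matrix().round(3))
E
```

```text
side [0.75, 0.39, 0.15] [150.5 212.6]
side [0.75, -0.39, 0.15] [323.  102.2]
side [0.729, 0, 0.1] [263.4 161.7]
top [0.75, 0.39, 0.15] [162.9 130.5]
top [0.75, -0.39, 0.15] [442.  130.6]
top [0.729, 0, 0.1] [303.4 141.6]
[[-0.     0.973  0.23 ]
 [ 0.001  0.23  -0.973]
 [-1.    -0.    -0.001]]
```

View pics/sc.png

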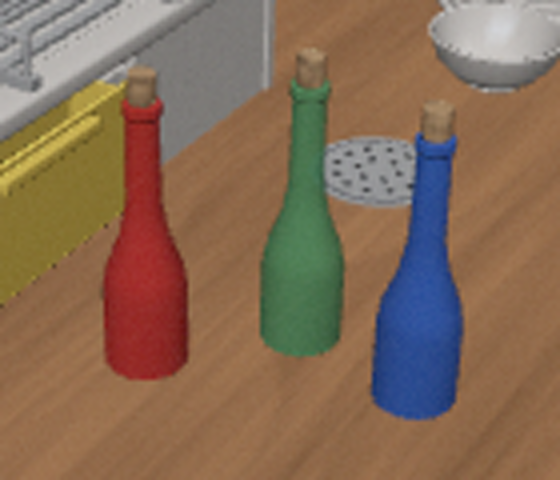

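View pics/tc.png

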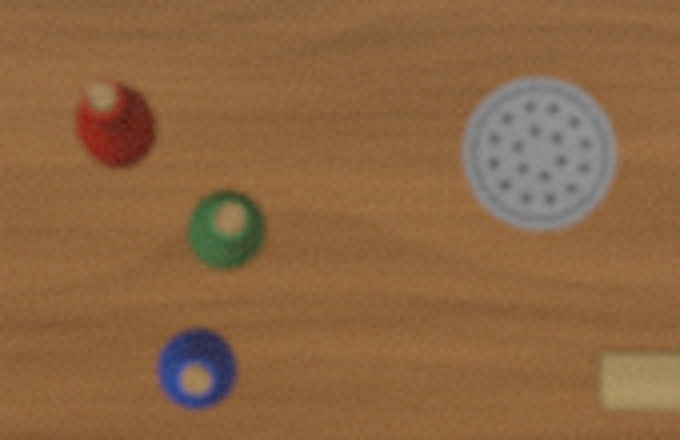

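View pics/grip.png

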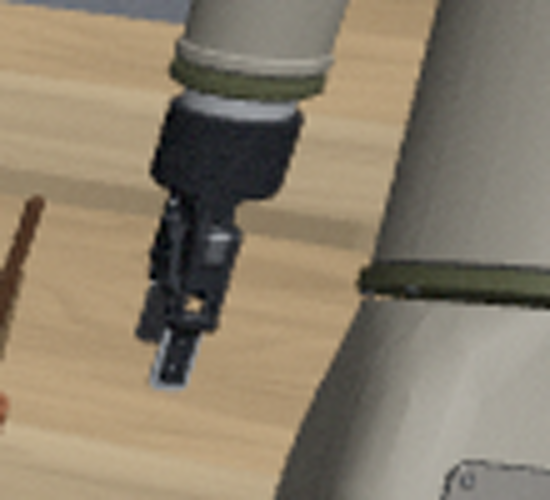

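View pics/gript.png

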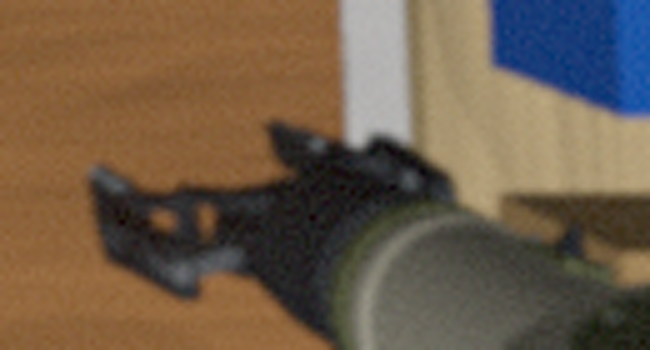

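The crop confirms green glass with a cork, between the red and blue look-alikes. The calibration also matches the basin lip and the bin ridge. Now I measure positions from both views.

Run:
```python
from h import *
from scipy.optimize import least_squares
s=cv2.imread('pics/side0.png');t=cv2.imread('pics/top0.png')
hs={'side':cv2.cvtColor(s,cv2.COLOR_BGR2HSV),'top':cv2.cvtColor(t,cv2.COLOR_BGR2HSV)}
def mask(n,h0,h1,box):
    m=cv2.inRange(hs[n],(h0,90,40),(h1,255,255)); k=np.zeros_like(m);x0,y0,x1,y1=box;k[y0:y1,x0:x1]=m[y0:y1,x0:x1];return k
prof=[(0,30),(62,30),(80,27),(100,20),(130,12.5),(205,12.5)]
def sil(n,x,y):
    M=np.zeros((400*4,640*4),np.uint8)
    a=np.linspace(0,2*np.pi,40)
    for (z0,r0),(z1,r1) in zip(prof[:-1],prof[1:]):
        pts=[proj(n,[x+r/1e3*np.cos(q),y+r/1e3*np.sin(q),z/1e3]) for z,r in((z0,r0),(z1,r1)) for q in a]
        cv2.fillConvexPoly(M,cv2.convexHull((np.array(pts)*4+2).astype(np.int32)),255)
    return M
for name,h,bs,bt,g in (('green',(45,85),(300,120,345,220),(290,185,340,225),(.535,-.033)),('red',None,(270,120,305,225),(265,160,305,200),(.614,.05)),('blue',(105,130),(335,140,375,230),(290,225,330,260),(.436,-.006))):
    mk={}
    for n,b in(('side',bs),('top',bt)):
        m=mask(n,*h,b) if h else mask(n,0,6,b)|mask(n,172,180,b)
        mk[n]=m
    # centroid match
    def res(p):
        o=[]
        for n in mk:
            S=sil(n,*p); 
            cols,rows=np.where(S.any(0))[0]/4,np.where(S.any(1))[0]/4
            c2,r2=np.where(mk[n].any(0))[0],np.where(mk[n].any(1))[0]
            o+=[cols.mean()-c2.mean()-.4]
            o+=[rows.max()-r2.max()-.7]
            if n=='top': o+=[rows.min()-r2.min()]
        return np.array(o)
    best=least_squares(res,g,diff_step=.02,method='lm' if 0 else 'trf',x_scale=.01)
    print(name,best.x.round(4),res(best.x).round(1))
    for n in mk:
        f=res
    # separately foot bottom in side
# drain
g=cv2.cvtColor(t,cv2.COLOR_BGR2HSV); m=cv2.inRange(g,(0,0,90),(180,60,255)); k=np.zeros_like(m);k[160:215,370:420]=m[160:215,370:420]
c,_=cv2.findContours(k,cv2.RETR_EXTERNAL,cv2.CHAIN_APPROX_NONE); c=max(c,key=cv2.contourArea); e=cv2.fitEllipse(c); print(e, onplane('top',e[0],0).round(4))
for dx in(-1,1): print(onplane('top',(e[0][0]+dx*e[1][0]/2,e[0][1]),0).round(4))
P=onplane('top',e[0],0); print('drain in side',proj('side',P).round(1))
```

```text
Traceback (most recent call last):
  File "h.py", line 6, in proj
    f,cx,cy,T=K(n); p=np.linalg.inv(T)@np.r_[P,1]; return np.array([cx+f*p[0]/-p[2], cy+f*p[1]/p[2]])
              ~^^^
  File "h.py", line 4, in K
    c=calibration(n); f=200/np.tan(np.radians(c['vfov']/2)); return f,c['cx'],c['cy'],np.array(c['cam_to_world'])
ValueError: time passes only in moves, steps and waits
```

>>> carry_out --rows '[-20, 20, -30, 0, 0, -20, 20, -30, 0, 0, -20, 20, -30, 0, 0, -10, 25, -30, 0, 0, 0, 40, -15, 0, 0, 0, 40, -15, 0, 0, 0, 40, -15, 0, 0, 0, 40, -15, 0, 0, 0, 40, -10, 0, 0, 0, 40, -10, 0, 0]'

```text
time_s: 1.9
tcp_pos: [0.4153, -0.3379, 0.3017]
tool_rot: [0.431, 1.57, -0.908]
force: [-0.7, -1.1, 0.5]
gripper_width: 1.002
```

```bash
cat > fixh.py <<'E'
import pickle
from bench import calibration
pickle.dump({n:calibration(n) for n in('side','top')},open('cal.pkl','wb'))
E
python3 fixh.py; sed -i 's/^from bench.*/import pickle; CAL=pickle.load(open("cal.pkl","rb"))/; s/c=calibration(n)/c=CAL[n]/' h.py
cat >> h.py <<'E'
prof=[(0,30),(62,30),(80,27),(100,20),(130,12.5),(205,12.5)]
def sil(n,x,y):
    M=np.zeros((1600,2560),np.uint8); a=np.linspace(0,2*np.pi,40)
    for (z0,r0),(z1,r1) in zip(prof[:-1],prof[1:]):
        pts=[proj(n,[x+r/1e3*np.cos(q),y+r/1e3*np.sin(q),z/1e3]) for z,r in((z0,r0),(z1,r1)) for q in a]
        cv2.fillConvexPoly(M,cv2.convexHull((np.array(pts)*4+2).astype(np.int32)),255)
    return M
def cmask(img,name,box):
    h=cv2.cvtColor(img,cv2.COLOR_BGR2HSV); lo={'green':[(45,85)],'red':[(0,6),(172,180)],'blue':[(105,130)]}[name]
    m=sum(cv2.inRange(h,(a,90,30),(b,255,255)) for a,b in lo); k=np.zeros_like(m);x0,y0,x1,y1=box;k[y0:y1,x0:x1]=m[y0:y1,x0:x1];return k
def locate(masks,g,clip=None):
    big={n:cv2.resize(m,(2560,1600),interpolation=cv2.INTER_NEAREST)>0 for n,m in masks.items()}
    def cost(p):
        return sum(1-(s&b).sum()/(s|b).sum() for n,b in big.items() for s in [sil(n,*p)>0])
    from scipy.optimize import minimize
    r=minimize(cost,g,method='Nelder-Mead',options=dict(initial_simplex=[g,(g[0]+.012,g[1]),(g[0],g[1]+.012)],xatol=.0003,fatol=.002))
    return r.x,r.fun
E
cat > a.py <<'E'
from h import *
s=cv2.imread('pics/side0.png');t=cv2.imread('pics/top0.png')
for name,bs,bt,g in (('green',(300,120,345,220),(290,185,340,225),(.535,-.033)),('red',(270,120,305,225),(265,160,305,200),(.614,.05)),('blue',(335,140,375,230),(290,225,330,260),(.436,-.006))):
    ms={'side':cmask(s,name,bs),'top':cmask(t,name,bt)}
    print(name,[ (np.round(x,4),round(f,2)) for x,f in (locate(ms,g),locate({'side':ms['side']},g),locate({'top':ms['top']},g))])
g=cv2.cvtColor(t,cv2.COLOR_BGR2HSV); m=cv2.inRange(g,(0,0,90),(180,70,255)); k=np.zeros_like(m);k[160:215,370:420]=m[160:215,370:420]
c,_=cv2.findContours(k,cv2.RETR_EXTERNAL,cv2.CHAIN_APPROX_NONE); c=max(c,key=cv2.contourArea); e=cv2.fitEllipse(c); print(e)
P=onplane('top',e[0],0);print(P.round(4), 'in side',proj('side',P).round(1))
for dx in(-1,1): print(onplane('top',(e[0][0]+dx*e[1][0]/2,e[0][1]),0).round(4))
E
python3 a.py
python3 - <<'E'
import cv2
from bench import grab_frame
for n in('side','top'): cv2.imwrite(f'pics/{n}1.png',grab_frame(n)[:,:,::-1])
s=cv2.imread('pics/side1.png');
E
```

```text
green [(array([ 0.5413, -0.0396]), np.float64(0.82)), (array([ 0.5419, -0.0392]), np.float64(0.29)), (array([ 0.5413, -0.0373]), np.float64(0.53))]
red [(array([0.6203, 0.0462]), np.float64(0.49)), (array([0.6204, 0.0463]), np.float64(0.09)), (array([0.6184, 0.0466]), np.float64(0.4))]
blue [(array([ 0.4368, -0.0158]), np.float64(0.54)), (array([ 0.4369, -0.0156]), np.float64(0.11)), (array([ 0.4381, -0.0136]), np.float64(0.43))]
((394.42388916015625, 187.98448181152344), (37.42164611816406, 37.84182357788086), 142.57127380371094)
[ 0.602  -0.2847  0.    ] in side [344.  162.4]
[ 0.6021 -0.2257  0.    ]
[ 0.6019 -0.3438  0.    ]
```

View pics/side1.png

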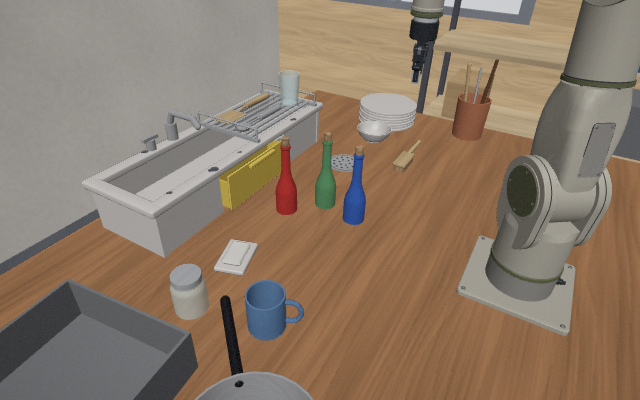

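Run:
```python
from h import *
from bench import readout
from scipy.spatial.transform import Rotation as R
s=readout.observe(); print(np.round(s['q'],2), R.from_euler('xyz',s['tool_rot']).as_matrix().round(3), s['time_s'])
print(tri((327.3,134),(317.7,204)), onplane('top',(316.5,207.5),.055), onplane('side',(325,207.5),0))
```

```text
[ 0.93  0.13 -0.38  1.57  0.05  1.45 -0.78] [[ 0.002  0.971  0.238]
 [ 0.002  0.238 -0.971]
 [-1.     0.002 -0.001]] 2.0
[ 0.5410401  -0.0390222   0.22304472] [ 0.53873805 -0.03837923  0.055     ] [ 0.52786272 -0.01834625  0.        ]
```

>>> carry_out --rows '[0, 0, 0, 8.5, 0, 0, 0, 0, 8.5, 0, 0, 0, 0, 8.5, 0, 0, 0, 0, 8.5, 0, 0, 0, 0, 8.5, 0, 0, 0, 0, 8.5, 0, 0, 0, 0, 8.5, 0, 0, 0, 0, 8.5, 0]'

```text
time_s: 2.8
tcp_pos: [0.4137, -0.3392, 0.3014]
tool_rot: [1.045, 1.571, -1.487]
force: [0.2, -0.3, 0.1]
gripper_width: 0.997
```

Run:
```python
import cv2
from h import *
from bench import grab_frame,readout
s=readout.observe(); print(np.round(s['q'],2),s['tcp_pos'],s['time_s'])
f=grab_frame('side')[:,:,::-1]
u=proj('side',np.array(s['tcp_pos'])); print(u)
x,y=int(u[0]),int(u[1])
cv2.imwrite('pics/g2.png',cv2.resize(f[max(0,y-80):y+20,x-60:x+60],None,fx=6,fy=5.9,interpolation=cv2.INTER_CUBIC))
```

```text
[ 0.88  0.12 -0.3   1.57  0.04  1.45 -1.96] [ 0.413724   -0.3391754   0.30139169] 2.8
[415.48768666  82.62482204]
```

View pics/g2.png

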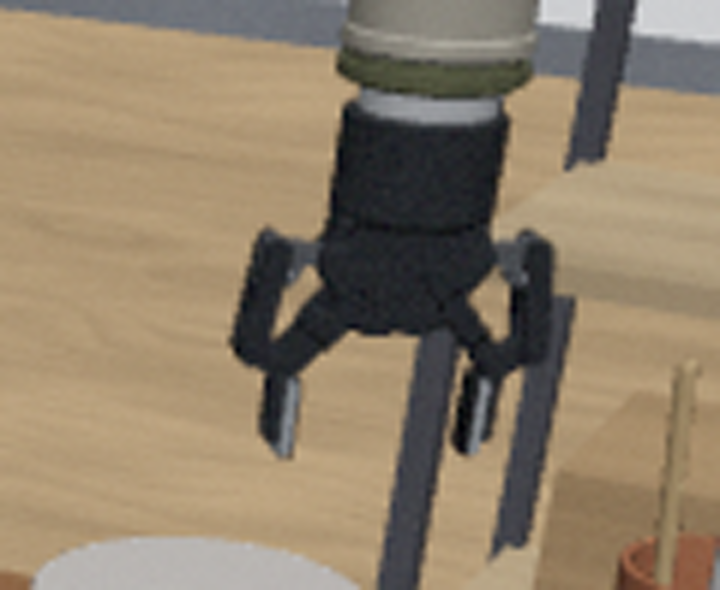

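The picture shows linkages bulging about 20 mm beyond the finger backs from roughly 55 mm above the tips. That means a push with the finger's back would hit the bottle's shoulder. Before choosing a contact geometry, I'll look at the gripper closer to the side camera.

>>> carry_out --rows '[-1, -40, -28, 0, 0, -1, -40, -28, 0, 0, -1, -40, -28, 0, 0, -1, -40, -28, 0, 0, -1, -40, -28, 0, 0, -1, -40, -28, 0, 0, -1, -40, -28, 0, 0, -1, -40, -28, 0, 0, -1, -40, -28, 0, 0, -1, -40, -28, 0, 0]'

```text
time_s: 3.85
tcp_pos: [0.4101, 0.1072, 0.3179]
tool_rot: [2.788, 1.558, 0.267]
force: [-1.5, -1.1, 3.0]
gripper_width: 1.002
```

>>> carry_out --rows '[-1, -40, -28, 0, 0, -1, -40, -28, 0, 0, -1, -40, -28, 0, 0, 0, -40, -28, 0, 0, 0, 0, 0, 0, 0]'

```text
time_s: 4.35
tcp_pos: [0.4182, 0.2605, 0.3238]
tool_rot: [-2.433, 1.528, 1.381]
force: [0.5, -0.5, 0.3]
gripper_width: 1.003
```

```bash
cat > snap.py <<'E'
import sys,cv2
from h import *
from bench import grab_frame,readout
from scipy.spatial.transform import Rotation as R
s=readout.observe(); print(np.round(s['q'],2),np.round(s['tcp_pos'],4),s['time_s']); Rm=R.from_euler('xyz',s['tool_rot']).as_matrix(); print('z ang',np.degrees(np.arctan2(Rm[1,2],Rm[0,2])).round(1))
f=grab_frame('side')[:,:,::-1]
u=proj('side',np.array(s['tcp_pos'])); print('tcp px',u)
x,y=int(u[0]),int(u[1]); x0=max(0,x-80);y0=max(0,y-125)
print('crop',x0,y0); cv2.imwrite('pics/%s_full.png'%sys.argv[1],f)
cv2.imwrite('pics/%s.png'%sys.argv[1],cv2.resize(f[y0:y0+150,x0:x0+160],None,fx=4,fy=4,interpolation=cv2.INTER_CUBIC))
E
python3 snap.py g3
```

```text
[ 1.33 -0.5  -1.47  1.62 -0.54  1.56 -2.6 ] [0.4182 0.2605 0.3238] 4.35
z ang -141.5
tcp px [309.71694096 159.54576683]
crop 229 34
```

View pics/g3.png

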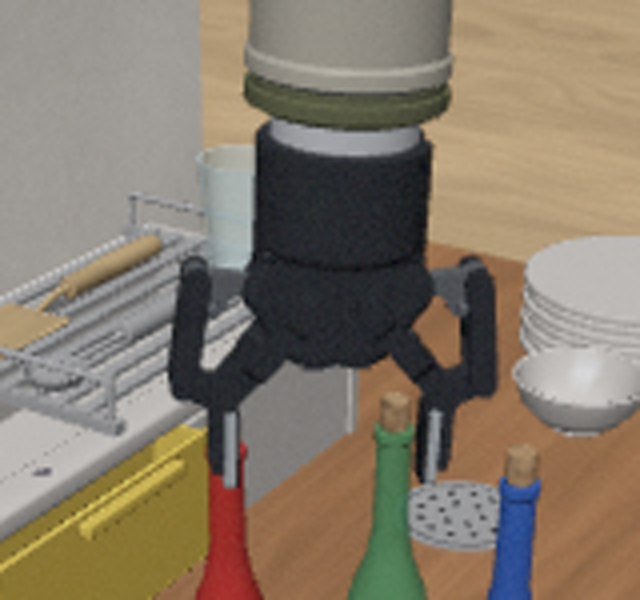

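>>> carry_out --rows '[0, 0, 0, -8.5, 0, 0, 0, 0, -8.5, 0, 0, 0, 0, -8.5, 0, 0, 0, 0, -8.5, 0, 0, 0, 0, -8.5, 0, 0, 0, 0, -8.5, 0, 0, 0, 0, -8.5, 0, 0, 0, 0, -8.5, 0, 0, 0, 0, -8.5, 0, 0, 0, 0, -5, 0]'

```text
time_s: 5.4
tcp_pos: [0.4163, 0.2603, 0.3218]
tool_rot: [2.51, 1.531, 1.469]
force: [-0.2, -0.1, -0.4]
gripper_width: 0.996
```

```bash
python3 snap.py g4
```

```text
[ 1.32 -0.5  -1.47  1.62 -0.53  1.56 -1.17] [0.4163 0.2603 0.3218] 5.4
z ang -59.6
tcp px [310.65192606 160.70154661]
crop 230 35
```

View pics/g4.png

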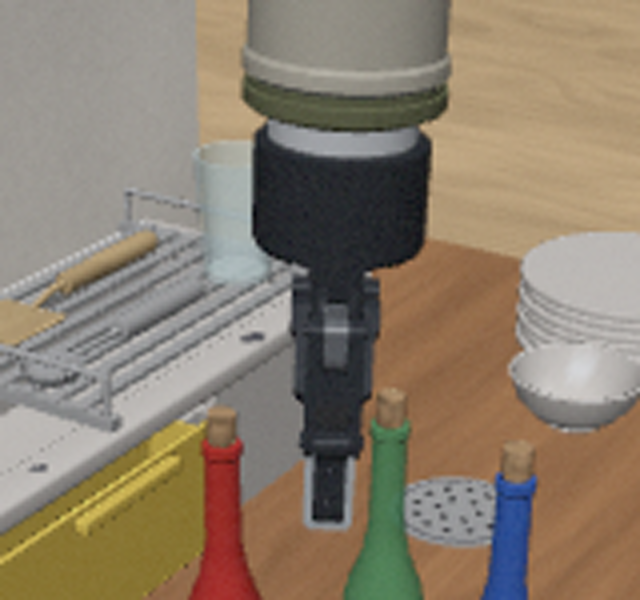

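The view along the jaw axis shows pads 22 mm wide, a joint about 27 mm wide from 38 mm above the tips, and the round body about 78 mm across from 130 mm above. Pushing with shut fingers centred on the bottle would therefore make the body hit the neck.

- **Contact:** push with the side face of one finger, with the gripper fully open and its axis offset 50 mm sideways on the +x side. That clears the red and blue bottles as well.
- **Next move:** rotate and go above the start point.

>>> carry_out --rows '[0, 10, 10, -8.5, 0, 0, 0, 20, -8.5, 0, 0, -10, 30, -8.5, 0, 0, -15, 30, -8.5, 0, 0, -20, 30, 0, 0, 0, -20, 30, 0, 0, 0, -20, 30, 0, 0]'

```text
time_s: 6.15
tcp_pos: [0.4921, 0.0785, 0.3239]
tool_rot: [1.388, 1.508, 0.932]
force: [0.1, 0.3, -0.5]
gripper_width: 1.0
```

```bash
cat > st.py <<'E'
from h import *
from bench import readout
from scipy.spatial.transform import Rotation as R
s=readout.observe(); Rm=R.from_euler('xyz',s['tool_rot']).as_matrix()
print('q',np.round(s['q'],2),'tcp',np.round(s['tcp_pos'],4),'t',s['time_s'],'ang',np.degrees(np.arctan2(Rm[1,2],Rm[0,2])).round(1),'toolx',Rm[:,0].round(3),'F',np.round(s['force'],1))
E
python3 st.py
```

```text
q [ 1.74 -0.5  -1.47  1.62 -0.56  1.56 -0.18] tcp [0.4921 0.0785 0.3239] t 6.15 ang -26.2 toolx [ 0.037  0.05  -0.998] F [ 0.1  0.3 -0.5]
```

>>> carry_out --rows '[5, -7, 28, 0, 0, 5, -7, 28, 0, 0, 5, -7, 28, 0, 0, 5, -7, 28, 0, 0, 0, 0, 0, 0, 0]'

```text
time_s: 6.65
tcp_pos: [0.5146, 0.002, 0.32]
tool_rot: [0.946, 1.461, 0.484]
force: [-0.9, 0.2, 0.0]
gripper_width: 0.997
```

```bash
python3 st.py
```

```text
q [ 1.89 -0.5  -1.47  1.63 -0.58  1.5  -0.02] tcp [0.5146 0.002  0.32  ] t 6.65 ang -26.6 toolx [ 0.097  0.051 -0.994] F [-0.9  0.2  0. ]
```

The arm drifted into a folded configuration: q2 and q3 are at their limits because I passed too near the base, and the tool is tilting. I'll go back out to the right side to unwind it, keeping high.

>>> carry_out --rows '[0, -38, 9, 0, 0, 0, -38, 9, 0, 0, 0, -38, 9, 0, 0, 0, -38, 9, 0, 0, 0, -38, 9, 0, 0, 0, -38, 9, 0, 0]'

```text
time_s: 7.25
tcp_pos: [0.4532, -0.2189, 0.306]
tool_rot: [0.878, 1.455, 0.42]
force: [-0.5, -0.1, -0.5]
gripper_width: 0.998
```

```bash
python3 st.py
```

```text
q [ 2.36 -0.5  -1.47  1.66 -0.61  1.51  0.47] tcp [ 0.4532 -0.2189  0.306 ] t 7.25 ang -26.4 toolx [ 0.106  0.047 -0.993] F [-0.5 -0.1 -0.5]
```

```bash
cat > kin.py <<'E'
import numpy as np
from scipy.spatial.transform import Rotation as R
from scipy.optimize import least_squares
D=[([1.3164,0.3329,-.0647,1.461,.0216,1.3499,-.0885],[.1435,-.6079,.2305],[-3.0819,1.5694,1.8623]),
([.93,.13,-.38,1.57,.05,1.45,-.78],[.4153,-.3379,.3017],[.431,1.57,-.908]),
([.88,.12,-.3,1.57,.04,1.45,-1.96],[.4137,-.3392,.3014],[1.045,1.571,-1.487]),
([1.33,-.5,-1.47,1.62,-.54,1.56,-2.6],[.4182,.2605,.3238],[-2.433,1.528,1.381]),
([1.32,-.5,-1.47,1.62,-.53,1.56,-1.17],[.4163,.2603,.3218],[2.51,1.531,1.469]),
([1.74,-.5,-1.47,1.62,-.56,1.56,-.18],[.4921,.0785,.3239],[1.388,1.508,.932]),
([1.89,-.5,-1.47,1.63,-.58,1.50,-.02],[.5146,.002,.32],[.946,1.461,.484]),
([2.36,-.5,-1.47,1.66,-.61,1.51,.47],[.4532,-.2189,.306],[.878,1.455,.42])]
def rz(a): c,s=np.cos(a),np.sin(a); return np.array([[c,-s,0],[s,c,0],[0,0,1]])
def ry(a): c,s=np.cos(a),np.sin(a); return np.array([[c,0,s],[0,1,0],[-s,0,c]])
def fk(q,p,sg):
    o=p[:15].reshape(5,3); off=p[15:22]
    q=np.asarray(q)+off
    T=np.zeros(3);M=rz(sg[0]*q[0]); T=T+M@[0,0,p[22]]+M@o[0]
    M=M@ry(q[1]); M=M@rz(sg[1]*q[2]); T=T+M@o[1]
    M=M@ry(q[3]); M=M@rz(sg[2]*q[4]); T=T+M@o[2]
    M=M@ry(q[5]); T=T+M@o[3]; M=M@rz(sg[3]*q[6]); T=T+M@[0,0,p[23]]
    Rt=M@R.from_euler('y',-90,degrees=True).as_matrix()  # tool x along M z
    return T,Rt
if __name__=="__main__":
    import itertools
    res=[]
    for sg in itertools.product((-1,1),repeat=4):
      for t7 in (0,np.pi/2,np.pi,-np.pi/2):
        p0=np.zeros(24);p0[2]=.3;p0[5]=.4;p0[8]=.4;p0[11]=.1;p0[21]=t7;p0[23]=.2
        def f(p):
            r=[]
            for q,x,e in D:
                T,Rt=fk(q,p,sg); r+=list((T-x)*100); r+=list(R.from_matrix(Rt.T@R.from_euler('xyz',e).as_matrix()).as_rotvec()*50)
            return np.r_[r,(p-p0)*np.r_[np.full(15,.3),np.full(6,5.),.1,.3,.3]]
        s=least_squares(f,p0); res.append((s.cost,sg,s.x,f(s.x)))
    res.sort(key=lambda a:a[0])
    for c,sg,x,r in res[:3]: print(round(c,2),sg,x.round(3))
    print(res[0][3][:48].reshape(8,6).round(2))
    np.savez('kin.npz',p=res[0][2],sg=res[0][1])
E
python3 kin.py
```

```text
0.94 (-1, -1, -1, -1) [ 0.012 -0.007  0.271 -0.027 -0.033  0.485  0.031  0.004  0.529  0.03
  0.004  0.115  0.    -0.    -0.     0.014 -0.001  0.003 -0.    -0.003
  0.004  0.015 -0.029  0.215]
0.95 (-1, -1, -1, -1) [ 0.012 -0.007  0.271 -0.027 -0.033  0.485  0.031  0.004  0.53   0.03
  0.004  0.115 -0.     0.     0.     0.014 -0.001  0.002 -0.    -0.003
  0.004  0.015 -0.029  0.215]
0.96 (-1, -1, -1, -1) [ 0.012 -0.007  0.271 -0.027 -0.033  0.485  0.031  0.004  0.529  0.029
  0.004  0.115 -0.     0.     0.     0.014 -0.001  0.003 -0.    -0.003
  0.004  0.014 -0.029  0.215]
[[ 0.14  0.05  0.02 -0.12 -0.14 -0.07]
 [ 0.21  0.28 -0.22  0.49 -0.11  0.07]
 [-0.3  -0.41  0.2  -0.39  0.04 -0.25]
 [ 0.08 -0.   -0.06 -0.18 -0.11  0.13]
 [ 0.06  0.08  0.11  0.42  0.3  -0.11]
 [-0.18  0.03 -0.02 -0.35 -0.42 -0.19]
 [-0.08 -0.04 -0.11  0.08 -0.02  0.22]
 [ 0.09 -0.05  0.07  0.07  0.19  0.06]]
```

```bash
cat > simik.py <<'E'
from kin import *
z=np.load('kin.npz');P=z['p'];SG=z['sg']
lo=np.array([-2.6,-.5,-1.47,.16,-1.27,.06,-2.6]);hi=np.array([2.6,2.12,1.34,2.42,4.41,2.06,2.6])
vl=.7*.1*np.array([2.22,2.22,2.79,2.79,3.14,3.14,3.14])
def err(q,T,Rt):
    t,r=fk(q,P,SG); return np.r_[T-t, r@R.from_matrix(r.T@Rt).as_rotvec()]
def jac(q):
    t0,r0=fk(q,P,SG);J=np.zeros((6,7))
    for i in range(7):
        d=np.zeros(7);d[i]=1e-5;t,r=fk(q+d,P,SG);J[:3,i]=(t-t0)/1e-5;J[3:,i]=R.from_matrix(r@r0.T).as_rotvec()/1e-5
    return J
def ik(q,T,Rt,n=15,lam=.03):
    q=q.copy()
    for _ in range(n):
        e=err(q,T,Rt)
        if np.linalg.norm(e)<1e-4: break
        J=jac(q); e*=min(1,.1/np.linalg.norm(e))
        q=np.clip(q+J.T@np.linalg.solve(J@J.T+lam**2*np.eye(6),e),lo,hi)
    return q
def run(q,rows,keep_cmd=True,log=None,lam=.03):
    q=np.array(q,float);T,Rt=fk(q,P,SG)
    for r in rows:
        T=T+Rt@np.array(r[:3])/1e3; Rt=Rt@R.from_euler('x',r[3],degrees=True).as_matrix()
        q2=ik(q,T,Rt,lam=lam); dq=q2-q; s=max(1,np.max(abs(dq)/vl)); q=q+dq/s
        if not keep_cmd or s>1.0: T,Rt=fk(q,P,SG)
        if log is not None: log.append(q.round(2))
    return q
E
python3 - <<'E'
from simik import *
q=np.array(D[0][0])
r1=[[-20,20,-30,0]]*3+[[-10,25,-30,0]]+[[0,40,-15,0]]*4+[[0,40,-10,0]]*2
for kc in(1,0):
    q=run(D[0][0],r1,kc);print('exp .93 .13 -.38 ',q.round(2),fk(q,P,SG)[0].round(3))
    q=run(q,[[0,0,0,8.5]]*8,kc);print('exp .88 .12 -.3 ..-1.96',q.round(2))
    q=run(q,[[-1,-40,-28,0]]*13+[[0,-40,-28,0],[0,0,0,0]],kc);print('exp 1.33 -.5 -1.47 ..-2.6',q.round(2),fk(q,P,SG)[0].round(3))
E
```

```text
exp .93 .13 -.38  [ 0.91  0.13 -0.34  1.56  0.04  1.45 -0.78] [ 0.416 -0.339  0.302]
exp .88 .12 -.3 ..-1.96 [ 0.83  0.13 -0.25  1.57  0.03  1.45 -1.95]
exp 1.33 -.5 -1.47 ..-2.6 [ 1.13 -0.5  -1.47  1.63 -0.5   1.56 -2.55] [0.361 0.324 0.32 ]
exp .93 .13 -.38  [ 0.91  0.13 -0.34  1.56  0.04  1.45 -0.78] [ 0.416 -0.339  0.302]
exp .88 .12 -.3 ..-1.96 [ 0.83  0.13 -0.25  1.57  0.03  1.45 -1.95]
exp 1.33 -.5 -1.47 ..-2.6 [ 1.14 -0.5  -1.47  1.62 -0.51  1.57 -2.6 ] [0.364 0.323 0.322]
```

```bash
cat > plan.py <<'E'
from simik import *
def rows_to(q,wps,step=40):
    """world waypoints (x,y,z,ang deg); returns rows (tool frame) assuming exact following"""
    T,Rt=fk(q,P,SG); ang=np.degrees(np.arctan2(Rt[1,2],Rt[0,2])); rows=[]; pos=T.copy()
    for w in wps:
        d=np.array(w[:3])-pos; da=(w[3]-ang+180)%360-180; n=int(np.ceil(max(np.linalg.norm(d)*1e3/step,abs(da)/8.4,1)))
        for i in range(n):
            a=np.radians(ang); M=np.array([[0,-np.sin(a),np.cos(a)],[0,np.cos(a),np.sin(a)],[-1,0,0]])
            rows.append(np.r_[M.T@(d/n)*1e3,-da/n]); ang+=da/n
        pos=np.array(w[:3])
    return rows
if __name__=="__main__":
    # check tilt behaviour hypotheses
    q0=np.array(D[4][0])
    r=[[0,10,10,-8.5],[0,0,20,-8.5],[0,-10,30,-8.5],[0,-15,30,-8.5]]+[[0,-20,30,0]]*3+[[5,-7,28,0]]*4+[[0,0,0,0]]+[[0,-38,9,0]]*6
    for kc in(1,0):
        q=run(q0,r,kc);t,Rm=fk(q,P,SG);print(kc,q.round(2),t.round(3),Rm[:,0].round(3))
    q0=np.array(D[7][0])
    C={'right far':[(.15,-.6,.3,-30)],'rf yaw-77':[(.15,-.6,.3,-77)],'rf yaw -120':[(.15,-.6,.3,-120)],'in':[(.3,-.25,.32,-30),(.15,-.6,.3,-60)],
       'in2':[(.25,-.3,.4,-60),(.15,-.65,.3,-77)],'low':[(.45,-.25,.15,-30)],'yaw pos':[(.45,-.22,.32,60)],'yawpos2':[(.45,-.22,.32,120)],'up':[(.4,-.25,.5,-30)],'upin':[(.3,-.2,.5,-30),(.3,-.4,.5,-60),(.2,-.6,.3,-77)]}
    for k,w in C.items():
      for kc in(1,0):
        rr=rows_to(q0,w); q=run(q0,rr,kc); t,Rm=fk(q,P,SG); print(k,kc,len(rr),q.round(2),t.round(2),'tilt',np.degrees(np.arccos(-Rm[2,0])).round(1))
E
python3 plan.py
```

```text
1 [ 2.6  -0.5  -1.47  1.47 -0.73  1.6   0.42] [ 0.477 -0.3    0.404] [ 0.249  0.013 -0.968]
0 [ 2.6  -0.5  -1.47  1.43 -0.93  1.74  0.56] [ 0.519 -0.225  0.444] [ 0.347  0.217 -0.912]
right far 1 13 [ 2.19  0.35 -1.32  1.49  0.22  1.45  0.48] [ 0.22 -0.53  0.32] tilt 8.7
right far 0 13 [ 2.24  0.3  -1.36  1.46  0.19  1.43  0.54] [ 0.23 -0.54  0.36] tilt 12.1
rf yaw-77 1 13 [ 2.17  0.32 -1.27  1.47  0.2   1.43 -0.25] [ 0.22 -0.54  0.34] tilt 10.3
rf yaw-77 0 13 [ 2.6  -0.5  -1.47  1.46 -0.71  1.55  0.47] [ 0.48 -0.32  0.41] tilt 15.2
rf yaw -120 1 13 [ 2.17  0.27 -1.29  1.48  0.16  1.42 -0.91] [ 0.24 -0.52  0.35] tilt 10.7
rf yaw -120 0 13 [ 2.6  -0.5  -1.47  1.46 -0.73  1.56 -0.26] [ 0.49 -0.31  0.41] tilt 15.7
in 1 14 [ 2.07  0.49 -1.14  1.45  0.33  1.46 -0.07] [ 0.16 -0.58  0.25] tilt 6.6
in 0 14 [ 2.07  0.49 -1.14  1.45  0.33  1.46 -0.07] [ 0.16 -0.58  0.25] tilt 6.6
in2 1 16 [ 2.03  0.56 -1.15  1.37  0.39  1.51 -0.38] [ 0.16 -0.61  0.26] tilt 6.5
in2 0 16 [ 2.03  0.56 -1.15  1.37  0.39  1.51 -0.38] [ 0.16 -0.61  0.26] tilt 6.5
low 1 4 [ 2.57 -0.5  -1.47  1.86 -0.76  1.26  0.58] [ 0.4  -0.33  0.23] tilt 15.3
low 0 4 [ 2.6  -0.5  -1.47  1.83 -0.8   1.29  0.6 ] [ 0.41 -0.33  0.24] tilt 17.3
yaw pos 1 11 [ 2.33 -0.44 -1.47  1.65 -0.55  1.51  1.93] [ 0.45 -0.22  0.32] tilt 6.8
yaw pos 0 11 [ 2.3  -0.38 -1.47  1.64 -0.49  1.48  1.87] [ 0.44 -0.24  0.33] tilt 7.2
yawpos2 1 18 [ 2.12 -0.1  -1.47  1.65 -0.19  1.41  2.57] [ 0.41 -0.27  0.33] tilt 7.3
yawpos2 0 18 [ 2.05 -0.1  -1.42  1.64 -0.19  1.41  2.6 ] [ 0.42 -0.27  0.34] tilt 8.0
up 1 6 [ 2.35 -0.38 -1.27  1.38 -0.5   1.83  0.44] [ 0.38 -0.26  0.49] tilt 6.7
up 0 6 [ 2.35 -0.38 -1.27  1.38 -0.5   1.83  0.44] [ 0.38 -0.26  0.49] tilt 6.7
upin 1 20 [ 1.97  0.51 -1.13  1.42  0.35  1.47 -0.41] [ 0.21 -0.58  0.26] tilt 6.3
upin 0 20 [ 1.97  0.51 -1.13  1.43  0.35  1.47 -0.41] [ 0.21 -0.58  0.26] tilt 6.3
```

Run:
```python
from plan import *
q0=np.array(D[7][0])
r=rows_to(q0,[(.3,-.25,.32,-30)]);print(np.round(r,1))
log=[];run(q0,r,1,log);print(np.array(log))
```

```text
[[ -3.3 -24.  -31.1   0.9]
 [ -3.3 -24.5 -30.7   0.9]
 [ -3.3 -25.  -30.3   0.9]
 [ -3.3 -25.4 -29.9   0.9]]
[[ 2.28 -0.47 -1.36  1.72 -0.57  1.5   0.49]
 [ 2.2  -0.46 -1.24  1.78 -0.55  1.51  0.53]
 [ 2.14 -0.46 -1.13  1.83 -0.53  1.52  0.58]
 [ 2.11 -0.47 -1.02  1.87 -0.51  1.53  0.65]]
```

>>> carry_out --rows '[-3, -24, -31, 0, 0, -3, -24, -31, 0, 0, -3, -25, -30, 0, 0, 0, 0, 0, 0, 0]'

```text
time_s: 7.65
tcp_pos: [0.3347, -0.2439, 0.301]
tool_rot: [0.898, 1.454, 0.435]
force: [-0.1, -0.4, -0.2]
gripper_width: 1.0
```

```bash
python3 st.py
```

```text
q [ 2.12 -0.46 -1.11  1.85 -0.53  1.51  0.62] tcp [ 0.3347 -0.2439  0.301 ] t 7.65 ang -26.8 toolx [ 0.106  0.049 -0.993] F [-0.1 -0.4 -0.2]
```

The tilt has become part of the commanded pose. I'll calibrate my model of how the arm behaves at its joint limits so that I can undo it on purpose.

```bash
cat > sat.py <<'E'
from simik import *
def ikb(q,T,Rt,w,reg=1e-4,n=12,mode='lsq'):
    q=q.copy()
    for _ in range(n):
        e=err(q,T,Rt); e[3:]*=w
        if np.linalg.norm(e)<1e-4: break
        J=jac(q); J[3:]*=w
        if mode=='lsq':  # active set: bounded lsq
            from scipy.optimize import lsq_linear
            A=np.vstack([J,np.sqrt(reg)*np.eye(7)]);b=np.r_[e,np.zeros(7)]
            dq=lsq_linear(A,b,(np.maximum(lo-q,-.3)-1e-9,np.minimum(hi-q,.3)+1e-9)).x
        else: # dls + clip
            dq=J.T@np.linalg.solve(J@J.T+reg*np.eye(6),e)
        q=np.clip(q+dq,lo,hi)
    return q
def runb(q,rows,w=.3,reg=1e-4,n=12,mode='lsq',reset='always',Rcmd=None):
    q=np.array(q,float);T,Rt=fk(q,P,SG)
    if Rcmd is not None: Rt=Rcmd
    for r in rows:
        T=T+Rt@np.array(r[:3])/1e3; Rt=Rt@R.from_euler('x',r[3],degrees=True).as_matrix()
        q2=ikb(q,T,Rt,w,reg,n,mode); dq=q2-q; s=max(1,np.max(abs(dq)/vl)); q=q+dq/s
        if reset=='always': T,Rt=fk(q,P,SG)
        if reset=='pos': T,_=fk(q,P,SG)
    return q
def desc(q):
    t,Rm=fk(q,P,SG); return q.round(2),t.round(3),'toolx',Rm[:,0].round(3)
if __name__=="__main__":
    S=[(np.array(D[2][0]),[[-1,-40,-28,0]]*10,None),(np.array(D[2][0]),[[-1,-40,-28,0]]*13+[[0,-40,-28,0],[0]*4],D[3]),
     (np.array(D[4][0]),[[0,10,10,-8.5],[0,0,20,-8.5],[0,-10,30,-8.5],[0,-15,30,-8.5]]+[[0,-20,30,0]]*3,D[5]),
     (np.array(D[5][0]),[[5,-7,28,0]]*4+[[0]*4],D[6]),(np.array(D[6][0]),[[0,-38,9,0]]*6,D[7])]
    for mode in('lsq','clip'):
     for w in(.1,.3,1.):
      for reset in('always','pos'):
       for reg,n in((1e-4,12),(1e-2,3)):
        o=[]
        for q0,r,t in S[1:]:
            q=runb(q0,r,w,reg,n,mode,reset); tt,Rm=fk(q,P,SG); Rx=R.from_euler('xyz',t[2]).as_matrix()[:,0]
            o.append((np.linalg.norm(tt-t[1])*1e3,np.degrees(np.arccos(min(1,Rx@Rm[:,0])))))
        print(mode,w,reset,reg,n,[f'{a:.0f}mm {b:.1f}' for a,b in o])
E
timeout 500 python3 sat.py
```

```text
lsq 0.1 always 0.0001 12 ['27mm 2.5', '38mm 6.5', '58mm 10.5', '10mm 1.9']
lsq 0.1 always 0.01 3 ['105mm 16.9', '24mm 8.7', '57mm 10.3', '5mm 5.3']
lsq 0.1 pos 0.0001 12 ['19mm 2.0', '30mm 5.0', '42mm 7.6', '10mm 1.8']
lsq 0.1 pos 0.01 3 ['49mm 7.0', '23mm 7.2', '42mm 7.5', '5mm 4.4']
lsq 0.3 always 0.0001 12 ['8mm 0.9', '19mm 3.1', '26mm 4.6', '5mm 0.9']
lsq 0.3 always 0.01 3 ['59mm 5.6', '18mm 3.6', '26mm 4.5', '3mm 2.3']
lsq 0.3 pos 0.0001 12 ['10mm 0.6', '6mm 0.7', '9mm 1.5', '4mm 0.7']
lsq 0.3 pos 0.01 3 ['14mm 1.1', '6mm 0.7', '9mm 1.5', '6mm 0.9']
lsq 1.0 always 0.0001 12 ['31mm 1.5', '7mm 1.0', '13mm 2.3', '3mm 0.4']
lsq 1.0 always 0.01 3 ['21mm 0.9', '7mm 1.0', '13mm 2.3', '6mm 0.4']
lsq 1.0 pos 0.0001 12 ['45mm 2.5', '10mm 1.6', '21mm 3.7', '4mm 0.5']
lsq 1.0 pos 0.01 3 ['46mm 2.5', '9mm 1.6', '21mm 3.7', '6mm 0.6']
clip 0.1 always 0.0001 12 ['81mm 1.2', '90mm 5.9', '143mm 8.8', '31mm 1.4']
clip 0.1 always 0.01 3 ['106mm 14.4', '37mm 8.9', '75mm 9.3', '5mm 5.3']
clip 0.1 pos 0.0001 12 ['23mm 0.9', '163mm 2.5', '229mm 1.2', '45mm 1.4']
clip 0.1 pos 0.01 3 ['55mm 10.9', '114mm 10.2', '139mm 5.5', '23mm 4.7']
clip 0.3 always 0.0001 12 ['79mm 1.3', '91mm 5.9', '144mm 8.8', '32mm 1.3']
clip 0.3 always 0.01 3 ['102mm 2.4', '107mm 7.1', '120mm 5.9', '49mm 3.7']
clip 0.3 pos 0.0001 12 ['23mm 0.9', '163mm 2.5', '230mm 1.2', '45mm 1.4']
clip 0.3 pos 0.01 3 ['33mm 1.1', '264mm 4.7', '213mm 0.4', '94mm 3.1']
clip 1.0 always 0.0001 12 ['79mm 1.4', '91mm 5.9', '144mm 8.8', '32mm 1.3']
clip 1.0 always 0.01 3 ['108mm 2.2', '144mm 5.5', '133mm 5.5', '67mm 3.1']
clip 1.0 pos 0.0001 12 ['23mm 0.9', '163mm 2.5', '230mm 1.2', '45mm 1.4']
clip 1.0 pos 0.01 3 ['38mm 1.3', '243mm 2.6', '218mm 1.0', '114mm 2.3']
```

```bash
cat > fast.py <<'E'
from simik import *
def fkj(q):
    p=P;o=p[:15].reshape(5,3);q=np.asarray(q)+p[15:22]
    ax=[];pt=[];M=np.eye(3);T=np.zeros(3)
    def turn(kind,a):
        nonlocal M
        e=M[:,2] if kind=='z' else M[:,1]
        return e
    ax.append(SG[0]*M[:,2]);pt.append(T.copy());M=M@rz(SG[0]*q[0]);T=T+M@(o[0]+[0,0,p[22]])
    ax.append(M[:,1].copy());pt.append(T.copy());M=M@ry(q[1]);ax.append(SG[1]*M[:,2]);pt.append(T.copy());M=M@rz(SG[1]*q[2]);T=T+M@o[1]
    ax.append(M[:,1].copy());pt.append(T.copy());M=M@ry(q[3]);ax.append(SG[2]*M[:,2]);pt.append(T.copy());M=M@rz(SG[2]*q[4]);T=T+M@o[2]
    ax.append(M[:,1].copy());pt.append(T.copy());M=M@ry(q[5]);T=T+M@o[3];ax.append(SG[3]*M[:,2]);pt.append(T.copy());M=M@rz(SG[3]*q[6]);T=T+M@[0,0,p[23]]
    J=np.zeros((6,7))
    for i in range(7): J[:3,i]=np.cross(ax[i],T-pt[i]);J[3:,i]=ax[i]
    C=np.array([[0,0,-1],[0,1,0],[1,0,0.]])
    return T,M@C,J
def rv(A):  # small rotvec
    c=(np.trace(A)-1)/2; v=np.array([A[2,1]-A[1,2],A[0,2]-A[2,0],A[1,0]-A[0,1]])/2; n=np.linalg.norm(v)
    return v if n<1e-9 else v/n*np.arctan2(n,c)
def ikf(q,T,Rt,w,n=6,reg=1e-4):
    for _ in range(n):
        t,r,J=fkj(q); e=np.r_[T-t,w*rv(Rt@r.T)]
        if np.linalg.norm(e)<2e-4: break
        J=J.copy();J[3:]*=w; free=np.ones(7,bool);dq=np.zeros(7)
        for _k in range(4):
            Jf=J[:,free]; rhs=e-J[:,~free]@dq[~free]
            dq[free]=Jf.T@np.linalg.solve(Jf@Jf.T+reg*np.eye(6),rhs)
            bad=free&((q+dq<lo-1e-9)|(q+dq>hi+1e-9))
            if not bad.any(): break
            dq[bad]=np.clip(q+dq,lo,hi)[bad]-q[bad]; free&=~bad
        q=np.clip(q+dq,lo,hi)
    return q
def sim(q,rows,w=.5,log=None):
    q=np.array(q,float);T,Rt,_=fkj(q)
    for r in rows:
        T=T+Rt@np.array(r[:3])/1e3; a=np.radians(r[3]);c,s=np.cos(a),np.sin(a);Rt=Rt@np.array([[1,0,0],[0,c,-s],[0,s,c]])
        q2=ikf(q,T,Rt,w);dq=q2-q;s=max(1,np.max(abs(dq)/vl));q=q+dq/s
        T,Rt,_=fkj(q)
        if log is not None: log.append((q.copy(),T.copy(),Rt.copy()))
    return q
if __name__=="__main__":
    S=[(np.array(D[2][0]),[[-1,-40,-28,0]]*13+[[0,-40,-28,0],[0]*4],D[3]),
     (np.array(D[4][0]),[[0,10,10,-8.5],[0,0,20,-8.5],[0,-10,30,-8.5],[0,-15,30,-8.5]]+[[0,-20,30,0]]*3,D[5]),
     (np.array(D[5][0]),[[5,-7,28,0]]*4+[[0]*4],D[6]),(np.array(D[6][0]),[[0,-38,9,0]]*6,D[7])]
    print([np.abs(fkj(d[0])[0]-fk(d[0],P,SG)[0]).max() for d in D][:2])
    for w in(.3,.4,.5,.6,.8,1.):
        o=[]
        for q0,r,t in S:
            q=sim(q0,r,w);tt,Rm,_=fkj(q);Rx=R.from_euler('xyz',t[2]).as_matrix()[:,0];o.append((np.linalg.norm(tt-t[1])*1e3,np.degrees(np.arccos(min(1,Rx@Rm[:,0])))))
        print(w,[f'{a:.0f}mm {b:.1f}' for a,b in o])
E
time python3 fast.py
```

```text
[np.float64(0.0), np.float64(0.0)]
0.3 ['8mm 0.9', '19mm 3.1', '26mm 4.6', '5mm 0.9']
0.4 ['3mm 0.4', '12mm 1.8', '14mm 2.4', '3mm 0.6']
0.5 ['8mm 0.1', '8mm 1.0', '5mm 0.9', '3mm 0.4']
0.6 ['15mm 0.5', '5mm 0.4', '2mm 0.5', '3mm 0.3']
0.8 ['24mm 1.1', '5mm 0.6', '9mm 1.6', '3mm 0.3']
1.0 ['31mm 1.5', '7mm 1.0', '13mm 2.3', '3mm 0.4']
real	0m1.056s
user	0m1.309s
sys	0m0.114s
```

```bash
cat > search.py <<'E'
from fast import *
from bench import readout
import sys,time,pickle
q0=np.array(readout.observe()['q']); np.save('qnow.npy',q0)
E
python3 search.py
cat > search2.py <<'E'
from fast import *
import time,pickle,sys
from multiprocessing import Pool
q0=np.load('qnow.npy')
n=np.array([.2416,-.970]); 
def world_rows(q,segs):
    out=[];q=q.copy();log=[]
    for v,yaw,cnt in segs:
        for _ in range(cnt):
            T,Rt,_j=fkj(q); r=np.r_[Rt.T@np.array(v),yaw]; r[:3]=np.clip(r[:3],-49,49); r=np.round(r)
            out.append(r); l=[]; q=sim(q,[r],.5,l); log.append(l[0])
            T=l[0][1]
            if T[2]<.27 or T[2]>.85 or T[0]>.68 or np.hypot(T[0],T[1])>.85 or T[0]<.05 or T[1]>.35 or T[1]<-.72: return None
            if T[2]<.33 and T[1]<-.5 and T[0]>.18: return None
    return out,q,log
def cost(q,rows):
    T,Rt,_=fkj(q); tx=Rt[:,0]; along=tx[:2]@n; lat=tx[0]*n[1]-tx[1]*n[0]
    m=np.minimum(q-lo,hi-q).min()
    c=abs(along-.15)*10 + max(0,abs(lat)-.02)*10 + abs(q[2])*.5 + max(0,.15-q[1])*2 + len(rows)*.01
    return c,along,lat
def work(seed):
    rng=np.random.default_rng(seed);best=None;t0=time.time()
    def rnd():
        v=rng.normal(size=3);v*=40/np.linalg.norm(v); return [v,rng.choice([0,0,rng.uniform(-8,8)]),int(rng.integers(3,14))]
    while time.time()-t0<200:
        if best is None or rng.random()<.3: segs=[rnd() for _ in range(rng.integers(2,5))]
        else:
            segs=[[s[0]+rng.normal(size=3)*8*(rng.random()<.6),np.clip(s[1]+rng.normal()*2*(rng.random()<.3),-8,8),max(1,s[2]+int(rng.integers(-2,3)))] for s in best[1]]
            for s in segs: s[0]=s[0]*min(1,45/np.linalg.norm(s[0]))
            if rng.random()<.15 and len(segs)<6: segs.insert(rng.integers(0,len(segs)+1),rnd())
        r=world_rows(q0,segs)
        if r is None or len(r[0])>60: continue
        c=cost(r[1],r[0])
        if best is None or c[0]<best[0][0]: best=(c,segs,r[0],r[1],r[2])
    return best
if __name__=="__main__":
    import os
    k=os.cpu_count();print(k)
    with Pool(k) as p: B=p.map(work,range(k))
    B.sort(key=lambda b:b[0][0]); pickle.dump(B,open('best.pkl','wb'))
    for b in B[:5]: print(np.round(b[0],3),len(b[2]),b[3].round(2),fkj(b[3])[0].round(3),[(s[0].round(0),round(float(s[1]),1),s[2]) for s in b[1]])
E
timeout 400 python3 search2.py
```

```text
4
[0.425 0.15  0.006] 42 [ 0.22  0.32 -0.    0.71  0.15  2.04 -0.26] [ 0.568 -0.217  0.624] [(array([ 18., -40.,   8.]), 2.6, 9), (array([-24.,  38.,   7.]), -1.3, 18), (array([-14.,  -9.,  15.]), 0.0, 3), (array([36., 27., -0.]), 2.8, 3), (array([ 27., -22.,  28.]), -2.9, 9)]
[ 0.482  0.152 -0.006] 41 [-0.81  0.13  0.02  1.19  0.14  1.89 -0.59] [0.427 0.302 0.501] [(array([-10.,  42.,  14.]), -2.6, 7), (array([-0., 13., 33.]), -1.0, 9), (array([-36.,  18.,  16.]), 1.9, 6), (array([-17., -30., -29.]), 0.3, 7), (array([34.,  1., -1.]), -1.5, 7), (array([ 3., 36.,  1.]), -2.0, 5)]
[ 0.611  0.136 -0.022] 38 [ 1.06  0.28  0.15  0.66 -0.05  2.06 -1.14] [ 0.201 -0.545  0.672] [(array([-19.,  40.,   8.]), 1.3, 13), (array([ -9., -40.,  18.]), 3.2, 13), (array([ -6., -12.,  -7.]), -5.3, 2), (array([ 6., -5., 22.]), 8.0, 10)]
[ 1.076  0.148 -0.075] 17 [ 1.59  0.58 -0.67  0.4   0.37  2.06  1.5 ] [ 0.098 -0.713  0.61 ] [(array([-29., -18.,  29.]), -2.2, 4), (array([-14., -38.,  15.]), -3.1, 13)]
```

Run:
```python
from search2 import *
B=pickle.load(open('best.pkl','rb'))
for i,b in enumerate(B):
    for w in(.4,.5,.6):
        q=sim(q0,b[2],w); c=cost(q,b[2]); print(i,w,np.round(c,3),q.round(2))
    L=b[4]
    for k in range(0,len(L),4): print('   ',k,L[k][0].round(2),L[k][1].round(2),L[k][2][:,0].round(3))
```

```text
0 0.4 [1.07  0.2   0.033] [ 0.08  0.33  0.05  0.72  0.21  2.04 -0.3 ]
0 0.5 [0.425 0.15  0.006] [ 0.22  0.32 -0.    0.71  0.15  2.04 -0.26]
0 0.6 [ 1.345  0.107 -0.069] [ 0.18  0.26  0.02  0.71  0.07  2.06 -0.27]
    0 [ 2.28 -0.37 -1.29  1.76 -0.48  1.48  0.54] [ 0.35 -0.27  0.3 ] [ 0.106  0.051 -0.993]
    4 [ 2.6  -0.43 -1.47  1.61 -0.55  1.48  0.44] [ 0.38 -0.35  0.34] [ 0.15  -0.034 -0.988]
    8 [ 2.6  -0.37 -1.47  1.55 -0.5   1.37  0.21] [ 0.4  -0.4   0.38] [ 0.224 -0.173 -0.959]
    12 [ 1.98 -0.49 -0.86  1.74 -0.49  1.47  0.26] [ 0.33 -0.3   0.4 ] [ 0.218 -0.177 -0.96 ]
    16 [ 1.36 -0.5  -0.49  1.8  -0.28  1.5   0.04] [ 0.3  -0.23  0.42] [ 0.215 -0.188 -0.958]
    20 [ 1.05 -0.5  -0.36  1.81 -0.16  1.53 -0.13] [ 0.29 -0.2   0.42] [ 0.196 -0.183 -0.963]
    24 [ 0.43 -0.5  -0.16  1.85  0.06  1.6  -0.5 ] [ 0.29 -0.13  0.41] [ 0.135 -0.177 -0.975]
    28 [ 0.34 -0.5  -0.19  1.84  0.09  1.7  -0.58] [ 0.27 -0.1   0.42] [ 0.061 -0.19  -0.98 ]
    32 [ 0.4  -0.3  -0.45  1.68  0.07  1.68 -0.95] [ 0.37 -0.03  0.43] [ 0.052 -0.191 -0.98 ]
    36 [ 0.42 -0.01 -0.39  1.25  0.2   1.83 
[... 2502 characters left out ...]
-0.096 -0.994]
3 0.4 [ 1.726  0.099 -0.115] [ 1.52  0.63 -0.18  0.36 -0.01  2.06  1.62]
3 0.5 [ 1.076  0.148 -0.075] [ 1.59  0.58 -0.67  0.4   0.37  2.06  1.5 ]
3 0.6 [ 1.197  0.165 -0.072] [ 1.59  0.58 -0.71  0.39  0.4   2.06  1.49]
    0 [ 2.11 -0.44 -1.03  1.81 -0.49  1.56  0.7 ] [ 0.31 -0.26  0.33] [ 0.107  0.05  -0.993]
    4 [ 2.13 -0.24 -0.87  1.59 -0.3   1.72  0.96] [ 0.21 -0.35  0.43] [ 0.107  0.05  -0.993]
    8 [ 2.06  0.18 -0.98  1.22  0.03  1.81  1.04] [ 0.15 -0.5   0.49] [ 0.107  0.05  -0.993]
    12 [ 1.79  0.54 -0.92  0.68  0.35  2.06  1.27] [ 0.1  -0.65  0.55] [ 0.107  0.05  -0.993]
    16 [ 1.59  0.58 -0.67  0.4   0.37  2.06  1.5 ] [ 0.1  -0.71  0.61] [ 0.108 -0.125 -0.986]
```

```bash
cat > search3.py <<'E'
import search2 as S
from search2 import *
B0=pickle.load(open('best.pkl','rb'))
def ok(log):
    for q,T,Rt in log:
        if np.hypot(T[0],T[1])<.29: return False
    return True
def rc(r):
    cs=[cost(r[1],r[0])]+[cost(sim(q0,r[0],w),r[0]) for w in(.43,.57)]
    return max(c[0] for c in cs),cs
def work(seed):
    rng=np.random.default_rng(100+seed);best=None;t0=time.time()
    def rnd():
        v=rng.normal(size=3);v*=40/np.linalg.norm(v); return [v,rng.choice([0,0,rng.uniform(-8,8)]),int(rng.integers(3,12))]
    while time.time()-t0<480:
        u=rng.random()
        if best is None and u<.5 : segs0=B0[rng.integers(len(B0))][1]
        elif best is None or u<.15: segs0=None
        else: segs0=best[1]
        if segs0 is None: segs=[rnd() for _ in range(rng.integers(2,5))]
        else:
            sc=rng.choice([.3,1,2])
            segs=[[s[0]+rng.normal(size=3)*8*sc*(rng.random()<.5),float(np.clip(s[1]+rng.normal()*2*sc*(rng.random()<.3),-8,8)),max(1,s[2]+int(rng.integers(-2,3)))] for s in segs0]
            for s in segs: s[0]=s[0]*min(1,45/np.linalg.norm(s[0]))
            if rng.random()<.15 and len(segs)<6: segs.insert(rng.integers(0,len(segs)+1),rnd())
            if rng.random()<.1 and len(segs)>2: segs.pop(rng.integers(len(segs)))
        r=world_rows(q0,segs)
        if r is None or len(r[0])>60 or not ok(r[2]): continue
        c=cost(r[1],r[0])
        if best is not None and c[0]>best[0]: continue
        m,cs=rc(r)
        if best is None or m<best[0]: best=(m,segs,r[0],r[1],r[2],cs)
    return best
if __name__=="__main__":
    with Pool(4) as p: B=p.map(work,range(4))
    B=[b for b in B if b]; B.sort(key=lambda b:b[0]); pickle.dump(B,open('best3.pkl','wb'))
    for b in B[:4]:
        print(round(b[0],3),np.round(b[5],3).tolist(),len(b[2]),b[3].round(2),fkj(b[3])[0].round(3))
        for k in range(0,len(b[4]),5): print('   ',k,b[4][k][0].round(2),b[4][k][1].round(2),b[4][k][2][:,0].round(3))
E
timeout 570 python3 search3.py
```

```text
1.049 [[0.797, 0.151, -0.052], [1.049, 0.18, -0.048], [0.967, 0.135, -0.055]] 26 [ 1.61  0.36 -0.41  0.58  0.12  2.06  1.5 ] [ 0.07  -0.615  0.661]
    0 [ 2.28 -0.4  -1.3   1.77 -0.5   1.48  0.49] [ 0.36 -0.26  0.3 ] [ 0.105  0.05  -0.993]
    5 [ 1.81 -0.5  -0.88  1.94 -0.48  1.52  0.18] [ 0.31 -0.19  0.3 ] [ 0.101  0.038 -0.994]
    10 [ 1.34 -0.37 -0.48  1.97 -0.26  1.46  0.19] [ 0.26 -0.22  0.29] [ 0.102  0.024 -0.995]
    15 [ 1.39 -0.12 -0.27  1.71 -0.13  1.52  0.82] [ 0.2  -0.39  0.35] [ 0.102  0.024 -0.995]
    20 [ 1.48  0.14 -0.16  1.17 -0.08  1.82  1.26] [ 0.12 -0.53  0.5 ] [ 0.102  0.024 -0.995]
    25 [ 1.61  0.36 -0.41  0.58  0.12  2.06  1.5 ] [ 0.07 -0.62  0.66] [ 0.087 -0.134 -0.987]
1.235 [[1.133, 0.148, -0.079], [1.194, 0.161, -0.077], [1.235, 0.158, -0.084]] 27 [ 1.6   0.41 -0.49  0.55  0.15  2.06 -0.54] [ 0.096 -0.631  0.653]
    0 [ 1.97 -0.49 -1.02  1.88 -0.53  1.52  0.52] [ 0.34 -0.2   0.3 ] [ 0.107  0.05  -0.993]
    5 [ 2.13 -0.41 -1.    1.62 -0.47  1.74  0.32] [ 0.31 -0.26  0.42] [ 0.107  0.05  -0.993]
    10 [ 2.37 -0.23 -1.22  1.28 -0.36  1.92  0.  ] [ 0.
[... 1136 characters left out ...]
 [ 0.34 -0.26  0.3 ] [ 0.107  0.05  -0.993]
    5 [ 2.6  -0.38 -1.47  1.61 -0.5   1.53  0.04] [ 0.36 -0.35  0.35] [ 0.128  0.011 -0.992]
    10 [ 2.6  -0.3  -1.47  1.54 -0.43  1.48 -0.51] [ 0.35 -0.39  0.39] [ 0.179 -0.081 -0.981]
    15 [ 2.3  -0.33 -1.12  1.57 -0.43  1.51 -0.83] [ 0.32 -0.37  0.42] [ 0.201 -0.135 -0.97 ]
    20 [ 1.61 -0.5  -0.51  1.69 -0.36  1.66 -1.05] [ 0.26 -0.24  0.47] [ 0.198 -0.142 -0.97 ]
    25 [ 0.83 -0.5  -0.2   1.68 -0.09  1.73 -1.53] [ 0.25 -0.17  0.49] [ 0.165 -0.134 -0.977]
    30 [ 0.97 -0.32 -0.07  1.65 -0.06  1.63 -1.71] [ 0.23 -0.31  0.46] [ 0.141 -0.121 -0.983]
    35 [ 1.11  0.03  0.07  1.48 -0.09  1.47 -1.94] [ 0.2  -0.52  0.4 ] [ 0.141 -0.121 -0.983]
```

```bash
cat > w.py <<'E'
from fast import *
def follow(q,wps,step=40,log=None):
    rows=[]
    for w in wps:
        for _ in range(40):
            T,Rt,_j=fkj(q); d=np.array(w[:3])-T; ang=np.degrees(np.arctan2(Rt[1,2],Rt[0,2])); da=(w[3]-ang+180)%360-180
            nn=max(np.linalg.norm(d)*1e3/step,abs(da)/8.4)
            if nn<.05: break
            f=1/max(1,nn); r=np.r_[np.round(Rt.T@d*1e3*f),np.round(-da*f,1)]; rows.append(r); l=[];q=sim(q,[r],.5,l)
            if log is not None: log.append(l[0])
    return q,rows
E
python3 - <<'E'
from w import *
import pickle
b=pickle.load(open('best3.pkl','rb'))[0]
print(np.array(b[2]).tolist())
q=b[3]
for end in(14,-166):
    log=[];qq,r=follow(q,[(.12,-.58,.45,end if 0 else -60),(.42,-.42,.40,-30 if end==14 else -100),(.62,-.1,.4,end),(.529,.010,.33,end),(.529,.010,.03,end),(.592,-.245,.03,end)],log=log)
    print(end,len(r))
    for k in range(0,len(log),3): print(k,log[k][0].round(2),log[k][1].round(3),log[k][2][:,0].round(3))
    print(qq.round(2),fkj(qq)[0])
E
```

```text
[[2.0, -14.0, 43.0, 6.0], [2.0, -10.0, 44.0, 6.0], [0.0, 12.0, -43.0, 5.0], [0.0, 9.0, -44.0, 5.0], [0.0, 7.0, -44.0, 5.0], [0.0, 4.0, -45.0, 5.0], [0.0, 2.0, -45.0, 5.0], [0.0, 1.0, -45.0, 5.0], [-0.0, -1.0, -45.0, 5.0], [1.0, -30.0, 23.0, -6.0], [1.0, -32.0, 20.0, -6.0], [1.0, -34.0, 16.0, -6.0], [1.0, -35.0, 13.0, -6.0], [1.0, -36.0, 9.0, -6.0], [-33.0, -31.0, -1.0, -3.0], [-33.0, -30.0, -3.0, -3.0], [-33.0, -30.0, -4.0, -3.0], [-33.0, -30.0, -6.0, -3.0], [-33.0, -30.0, -7.0, -3.0], [-33.0, -29.0, -9.0, -3.0], [-33.0, -29.0, -10.0, -3.0], [-33.0, -28.0, -12.0, -3.0], [-33.0, -28.0, -13.0, -3.0], [-33.0, -27.0, -15.0, -3.0], [-33.0, -26.0, -16.0, -3.0], [-31.0, -27.0, -18.0, -3.0]]
14 47
0 [ 1.63  0.32 -0.4   0.7   0.09  1.99  1.35] [ 0.076 -0.61   0.637] [ 0.087 -0.134 -0.987]
3 [ 1.63  0.22 -0.35  0.97  0.03  1.81  0.91] [ 0.094 -0.598  0.563] [ 0.087 -0.134 -0.987]
6 [ 1.6   0.15 -0.31  1.19 -0.    1.65  0.47] [ 0.111 -0.586  0.488] [ 0.087 -0.134 -0.987]
9 [ 1.54  0.1  -0.33  1.32 -0.    1.56  0.23] [ 0.154 -0.561  0.445] [ 0.087 -0.134 -0.987]
12 [ 1.42  0.07 -0.43  1.38  0.03
[... 2473 characters left out ...]
1.34  1.49 -0.37  1.61 -2.6 ] [0.534 0.007 0.328] [-0.075 -0.021 -0.997]
45 [-1.04  0.43  1.34  1.49 -0.37  1.63 -2.6 ] [0.531 0.008 0.329] [-0.087 -0.012 -0.996]
48 [-1.03  0.45  1.32  1.55 -0.39  1.56 -2.59] [0.53  0.01  0.289] [-0.092 -0.009 -0.996]
51 [-0.96  0.54  1.22  1.71 -0.48  1.36 -2.53] [0.53  0.01  0.169] [-0.092 -0.009 -0.996]
54 [-0.86  0.66  1.09  1.82 -0.6   1.16 -2.45] [0.529 0.01  0.049] [-0.092 -0.009 -0.996]
57 [-0.67  0.71  1.04  1.77 -0.63  1.14 -2.31] [ 0.548 -0.067  0.03 ] [-0.092 -0.009 -0.996]
60 [-0.42  0.79  1.    1.64 -0.64  1.18 -2.15] [ 0.577 -0.184  0.03 ] [-0.092 -0.009 -0.996]
[-0.29  0.83  0.97  1.56 -0.65  1.21 -2.09] [ 0.59239362 -0.24494614  0.02977561]
```

The calibrated model reproduces the measured motion. It gives a way out over the right side, and raising the tool there against the q6 limit leaves it leaning with the tip ahead in the push direction. That lets the shut fingertips push low while the body stays clear of the neck.

>>> carry_out --rows '[2, -14, 43, 6, 1, 2, -10, 44, 6, 1, 0, 12, -43, 5, 1, 0, 9, -44, 5, 1, 0, 7, -44, 5, 1, 0, 4, -45, 5, 1, 0, 2, -45, 5, 1, 0, 1, -45, 5, 1, 0, -1, -45, 5, 1, 1, -30, 23, -6, 1]'

```text
time_s: 8.65
tcp_pos: [0.2803, -0.1956, 0.3067]
tool_rot: [0.911, 1.47, 0.128]
force: [0.5, -0.6, 0.4]
gripper_width: 0.005
```

```bash
python3 st.py
python3 - <<'E'
import pickle
from fast import *
from bench import readout
b=pickle.load(open('best3.pkl','rb'))[0]; print(b[4][9][0].round(2),b[4][9][1].round(3))
q=np.array(readout.observe()['q'])
q=sim(q,b[2][10:],.5); print(q.round(2),fkj(q)[0].round(3),fkj(q)[1][:,0].round(3))
E
```

```text
q [ 1.33 -0.43 -0.55  1.99 -0.3   1.47  0.06] tcp [ 0.2803 -0.1956  0.3067] t 8.65 ang -45.0 toolx [ 0.1    0.013 -0.995] F [ 0.5 -0.6  0.4]
[ 1.34 -0.44 -0.53  1.99 -0.31  1.48  0.05] [ 0.269 -0.185  0.298]
[ 1.59  0.36 -0.51  0.51  0.19  2.06  1.5 ] [ 0.095 -0.612  0.699] [ 0.098 -0.214 -0.972]
```

>>> carry_out --rows '[1, -32, 20, -6, 1, 1, -34, 16, -6, 1, 1, -35, 13, -6, 1, 1, -36, 9, -6, 1, -33, -31, -1, -3, 1, -33, -30, -3, -3, 1, -33, -30, -4, -3, 1, -33, -30, -6, -3, 1, -33, -30, -7, -3, 1, -33, -29, -9, -3, 1]'

```text
time_s: 9.65
tcp_pos: [0.1512, -0.5175, 0.4842]
tool_rot: [0.21, 1.469, 0.153]
force: [0.2, -0.7, 0.8]
gripper_width: 0.005
```

```bash
python3 st.py
python3 - <<'E'
import pickle
from fast import *
from bench import readout
b=pickle.load(open('best3.pkl','rb'))[0]
q=np.array(readout.observe()['q'])
for k in range(20,27):
    print(k,q.round(2),fkj(q)[0].round(3),fkj(q)[1][:,0].round(3))
    if k<26: q=sim(q,[b[2][k]],.5)
E
```

```text
q [ 1.44  0.14 -0.2   1.18 -0.07  1.81  1.16] tcp [ 0.1512 -0.5175  0.4842] t 9.65 ang -3.3 toolx [ 0.1    0.016 -0.995] F [ 0.2 -0.7  0.8]
20 [ 1.44  0.14 -0.2   1.18 -0.07  1.81  1.16] [ 0.155 -0.524  0.5  ] [ 0.102  0.017 -0.995]
21 [ 1.45  0.21 -0.2   1.04 -0.06  1.88  1.24] [ 0.14  -0.553  0.531] [ 0.102  0.017 -0.995]
22 [ 1.47  0.29 -0.19  0.88 -0.05  1.96  1.31] [ 0.125 -0.582  0.562] [ 0.102  0.017 -0.995]
23 [ 1.47  0.38 -0.19  0.7  -0.03  2.05  1.38] [ 0.11  -0.611  0.593] [ 0.102  0.017 -0.995]
24 [ 1.55  0.37 -0.39  0.63  0.08  2.06  1.38] [ 0.109 -0.612  0.635] [ 0.103 -0.074 -0.992]
25 [ 1.58  0.35 -0.55  0.47  0.22  2.06  1.43] [ 0.106 -0.607  0.723] [ 0.115 -0.258 -0.959]
26 [ 1.56  0.38 -0.35  0.44  0.06  2.06  1.46] [ 0.087 -0.621  0.718] [ 0.154 -0.241 -0.958]
```

>>> carry_out --rows '[-33, -29, -10, -3, 1, -33, -28, -12, -3, 1, -33, -28, -13, -3, 1]'

```text
time_s: 9.95
tcp_pos: [0.1093, -0.5946, 0.5619]
tool_rot: [0.009, 1.462, 0.093]
force: [-3.4, -1.5, -1.7]
gripper_width: 0.002
```

```bash
python3 st.py
python3 - <<'E'
from fast import *
from bench import readout
q0=np.array(readout.observe()['q'])
for r in ([-10,-8,-4,0],[-10,-8,-4,-3],[-15,0,0,0],[-10,0,-10,0],[-10,0,10,0]):
    q=q0.copy()
    for k in range(6): 
        q=sim(q,[r],.5)
    print(r,q.round(2),fkj(q)[0].round(3),fkj(q)[1][:,0].round(3))
E
```

```text
q [ 1.37  0.38  0.01  0.7  -0.13  2.04  1.41] tcp [ 0.1093 -0.5946  0.5619] t 9.95 ang 4.8 toolx [ 0.108  0.01  -0.994] F [-3.4 -1.5 -1.7]
[-10, -8, -4, 0] [ 1.42  0.45  0.02  0.56 -0.14  2.06  1.45] [ 0.091 -0.647  0.618] [ 0.124 -0.052 -0.991]
[-10, -8, -4, -3] [ 1.41  0.45  0.02  0.55 -0.14  2.06  1.75] [ 0.098 -0.649  0.618] [ 0.124 -0.053 -0.991]
[-15, 0, 0, 0] [ 1.4   0.34 -0.02  0.65 -0.12  2.06  1.4 ] [ 0.108 -0.597  0.643] [ 0.129 -0.063 -0.99 ]
[-10, 0, -10, 0] [ 1.5   0.36 -0.03  0.67 -0.12  2.06  1.49] [ 0.052 -0.608  0.622] [ 0.118 -0.035 -0.992]
[-10, 0, 10, 0] [ 1.29  0.37  0.    0.63 -0.13  2.06  1.31] [ 0.17  -0.597  0.632] [ 0.126 -0.04  -0.991]
```

>>> carry_out --rows '[-25, 0, 0, 0, 1, -25, 0, 0, 0, 1, -25, 0, 0, 0, 1, -25, 0, 0, 0, 1, -25, 0, 0, 0, 1]'

```text
time_s: 10.45
tcp_pos: [0.0957, -0.5669, 0.6194]
tool_rot: [-0.612, 1.422, -0.538]
force: [0.1, 0.1, -0.4]
gripper_width: -0.001
```

```bash
python3 st.py
```

```text
q [ 1.35  0.3   0.08  0.68 -0.16  2.06  1.41] tcp [ 0.0957 -0.5669  0.6194] t 10.45 ang 4.6 toolx [ 0.128 -0.076 -0.989] F [ 0.1  0.1 -0.4]
```

>>> carry_out --rows '[-25, 0, 0, 0, 1, -25, 0, 0, 0, 1, -25, 0, 0, 0, 1, -25, 0, 0, 0, 1]'

```text
time_s: 10.85
tcp_pos: [0.085, -0.5425, 0.6595]
tool_rot: [-0.868, 1.364, -0.798]
force: [0.9, 0.2, -0.1]
gripper_width: -0.001
```

```bash
python3 st.py
python3 - <<'E'
from w import *
from bench import readout
q=np.array(readout.observe()['q'])
log=[];qq,r=follow(q,[(.12,-.60,.45,-20),(.42,-.42,.40,-10),(.62,-.1,.4,14),(.529,.010,.33,14),(.529,.010,.03,14),(.592,-.245,.03,14)],log=log)
for k in range(0,len(log),4): print(k,log[k][0].round(2),log[k][1].round(3),log[k][2][:,0].round(3))
print(len(r)); print(np.array(r)[:24].tolist())
E
```

```text
q [ 1.36  0.23  0.08  0.68 -0.16  2.06  1.41] tcp [ 0.085  -0.5425  0.6595] t 10.85 ang 4.6 toolx [ 0.143 -0.147 -0.979] F [ 0.9  0.2 -0.1]
0 [ 1.34  0.2   0.08  0.81 -0.15  1.96  1.35] [ 0.098 -0.559  0.653] [ 0.142 -0.146 -0.979]
4 [ 1.3   0.14  0.09  1.18 -0.13  1.64  1.09] [ 0.116 -0.59   0.497] [ 0.142 -0.146 -0.979]
8 [ 1.2   0.09  0.04  1.35 -0.09  1.52  0.91] [ 0.187 -0.558  0.439] [ 0.142 -0.146 -0.979]
12 [ 1.01  0.05 -0.1   1.43 -0.02  1.46  0.67] [ 0.324 -0.478  0.416] [ 0.142 -0.146 -0.979]
16 [ 0.84  0.07 -0.24  1.44  0.06  1.43  0.47] [ 0.441 -0.387  0.401] [ 0.142 -0.146 -0.979]
20 [ 0.66  0.07 -0.38  1.44  0.13  1.45  0.31] [ 0.525 -0.251  0.401] [ 0.142 -0.146 -0.979]
24 [ 0.45  0.19 -0.52  1.33  0.25  1.51  0.17] [ 0.611 -0.115  0.4  ] [ 0.142 -0.146 -0.979]
28 [ 0.38  0.06 -0.58  1.56  0.21  1.42  0.02] [ 0.552 -0.016  0.347] [ 0.142 -0.146 -0.979]
32 [ 0.34  0.09 -0.61  1.8   0.25  1.17 -0.11] [0.529 0.01  0.211] [ 0.142 -0.146 -0.979]
36 [ 0.26  0.28 -0.59  1.96  0.44  0.89 -0.33] [0.529 0.01  0.052] [ 0.142 -0.146 -0.979]
40 [ 0.43  0.36 -0.53  1.9   0.46  0.83 -0.11] [ 0.558 -0.105  0.03 ] [ 0.142 -0.146 -0.979]
44 [ 0.62  0.47 -0.49  1.75  0.44  0.84  0.16] [ 0.592 -0.245  0.03 ] [ 0.142 -0.146 -0.979]
45
[[40.0, -2.0, -1.0, 4.0], [40.0, -2.0, -1.0, 3.9], [40.0, -2.0, -1.0, 4.0], [40.0, -2.0, -1.0, 3.9], [40.0, -2.0, -1.0, 4.0], [40.0, -3.0, -1.0, 3.9], [8.0, -0.0, -1.0, 0.8], [7.0, 32.0, 23.0, -1.1], [7.0, 31.0, 24.0, -1.1], [8.0, 31.0, 25.0, -1.1], [7.0, 30.0, 25.0, -1.1], [8.0, 29.0, 26.0, -1.2], [7.0, 29.0, 27.0, -1.1], [8.0, 29.0, 27.0, -1.2], [7.0, 28.0, 28.0, -1.1], [6.0, 22.0, 23.0, -0.9], [-2.0, 37.0, 15.0, -2.5], [-2.0, 36.0, 16.0, -2.5], [-2.0, 36.0, 18.0, -2.5], [-2.0, 35.0, 19.0, -2.6], [-2.0, 34.0, 21.0, -2.5], [-2.0, 33.0, 23.0, -2.6], [-2.0, 32.0, 24.0, -2.6], [-2.0, 31.0, 25.0, -2.5]]
```

>>> carry_out --rows '[40, -2, -1, 4, 1, 40, -2, -1, 4, 1, 40, -2, -1, 4, 1, 40, -2, -1, 4, 1, 40, -2, -1, 4, 1, 7, 32, 23, -1, 1, 7, 31, 24, -1, 1, 7, 31, 25, -1, 1, 7, 30, 25, -1, 1, 7, 30, 26, -1, 1]'

```text
time_s: 11.85
tcp_pos: [0.2704, -0.4655, 0.4343]
tool_rot: [-0.605, 1.365, -0.796]
force: [1.1, -0.8, 0.4]
gripper_width: 0.001
```

>>> carry_out --rows '[7, 30, 27, -1, 1, 7, 29, 27, -1, 1, 7, 28, 28, -1, 1, 0, 34, 15, -2.5, 1, 0, 36, 16, -2.5, 1, 0, 36, 18, -2.5, 1, 0, 35, 19, -2.5, 1, 0, 34, 21, -2.5, 1, 0, 33, 22, -2.5, 1]'

```text
time_s: 12.75
tcp_pos: [0.4866, -0.1923, 0.4041]
tool_rot: [-0.918, 1.365, -0.794]
force: [0.9, -1.0, 0.6]
gripper_width: 0.001
```

```bash
python3 st.py
cat > look.py <<'E'
import sys,cv2
from h import *
from bench import grab_frame
for n in('side','top'): cv2.imwrite(f'pics/{sys.argv[1]}_{n}.png',grab_frame(n)[:,:,::-1])
E
cat > go.py <<'E'
import sys
from w import *
from bench import readout
q=np.array(readout.observe()['q']); w=eval(sys.argv[1]); step=float(sys.argv[2]) if len(sys.argv)>2 else 40
T0=np.array(readout.observe()['tcp_pos']); off=fkj(q)[0]-T0
w=[(a[0]+off[0],a[1]+off[1],a[2]+off[2],a[3]) for a in w]
log=[];q,r=follow(q,w,step,log); print(len(r),np.array(r).tolist()); print(q.round(2),(fkj(q)[0]-off).round(3),fkj(q)[1][:,0].round(3))
E
python3 go.py "[(.56,-.05,.36,14),(.526,.015,.33,14),(.526,.015,.15,14)]"
```

```text
q [ 0.77 -0.05 -0.52  1.55  0.08  1.46  0.37] tcp [ 0.4866 -0.1923  0.4041] t 12.75 ang 7.7 toolx [ 0.143 -0.146 -0.979] F [ 0.9 -1.   0.6]
12 [[8.0, 33.0, 21.0, -1.6], [8.0, 33.0, 21.0, -1.5], [8.0, 32.0, 22.0, -1.6], [7.0, 32.0, 23.0, -1.5], [2.0, 5.0, 4.0, -0.3], [8.0, 38.0, -10.0, -0.0], [7.0, 37.0, -10.0, -0.0], [39.0, 7.0, -4.0, -0.0], [39.0, 7.0, -4.0, -0.0], [39.0, 7.0, -4.0, -0.0], [39.0, 7.0, -4.0, -0.0], [20.0, 3.0, -2.0, -0.0]]
[ 0.46  0.16 -0.77  1.88  0.34  1.07 -0.22] [0.526 0.015 0.15 ] [ 0.139 -0.146 -0.979]
```

>>> carry_out --rows '[8, 33, 21, -1.6, 1, 8, 33, 21, -1.6, 1, 8, 32, 22, -1.6, 1, 7, 32, 23, -1.5, 1, 2, 5, 4, 0, 1, 8, 38, -10, 0, 1, 7, 37, -10, 0, 1, 0, 0, 0, 0, 1]'

```text
time_s: 13.55
tcp_pos: [0.5235, 0.0182, 0.3288]
tool_rot: [-1.032, 1.366, -0.793]
force: [0.5, 0.2, 0.3]
gripper_width: 0.002
```

```bash
python3 st.py; python3 look.py p1;  python3 go.py "[(.526,.015,.33,14),(.526,.015,.15,14),(.526,.015,.03,14)]"
```

```text
q [ 0.53  0.01 -0.76  1.65  0.19  1.38 -0.02] tcp [0.5235 0.0182 0.3288] t 13.55 ang 14.2 toolx [ 0.142 -0.145 -0.979] F [0.5 0.2 0.3]
8 [[39.0, 7.0, -4.0, -0.1], [39.0, 7.0, -4.0, -0.1], [39.0, 7.0, -4.0, -0.0], [39.0, 8.0, -3.0, -0.1], [20.0, 4.0, -2.0, -0.0], [39.0, 7.0, -4.0, -0.0], [39.0, 7.0, -4.0, -0.0], [39.0, 7.0, -4.0, -0.0]]
[ 0.37  0.35 -0.72  1.98  0.54  0.87 -0.41] [0.526 0.015 0.031] [ 0.138 -0.148 -0.979]
```

View pics/p1_side.png

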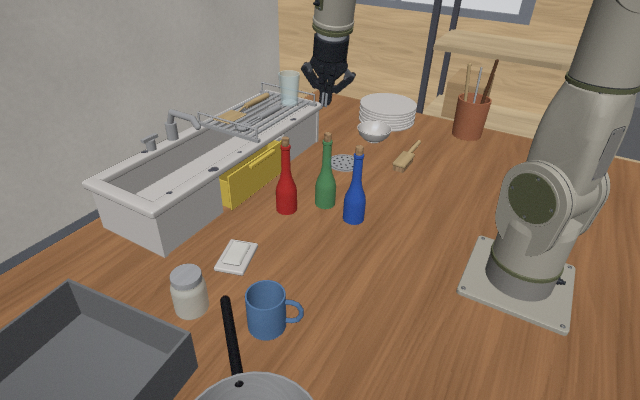

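View pics/p1_top.png

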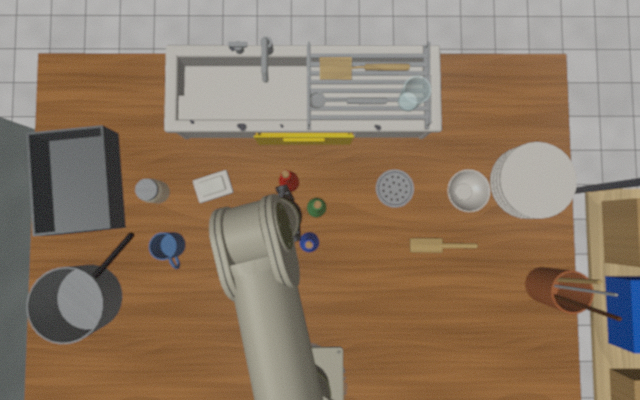

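Run:
```python
from h import *
s=cv2.imread('pics/p1_side.png'); cv2.imwrite('pics/p1c.png',cv2.resize(s[0:115,270:390],None,fx=5,fy=5,interpolation=cv2.INTER_CUBIC))
from bench import readout
from scipy.spatial.transform import Rotation as R
st=readout.observe(); T=np.array(st['tcp_pos']);M=R.from_euler('xyz',st['tool_rot']).as_matrix()
for d in [(0,0,0),(-40,0,0),(-40,0,30),(-40,0,-30),(-80,0,62),(-80,0,-62),(-100,0,62),(-100,0,-62),(-130,0,42),(-130,0,-42)]:
    u=proj('side',T+M@np.array(d)/1e3); print(d,((u-[270,0])*5).round(0))
```

```text
(0, 0, 0) [271. 516.]
(-40, 0, 0) [279. 444.]
(-40, 0, 30) [218. 430.]
(-40, 0, -30) [340. 458.]
(-80, 0, 62) [158. 338.]
(-80, 0, -62) [418. 396.]
(-100, 0, 62) [160. 297.]
(-100, 0, -62) [424. 356.]
(-130, 0, 42) [206. 244.]
(-130, 0, -42) [389. 284.]
```

View pics/p1c.png

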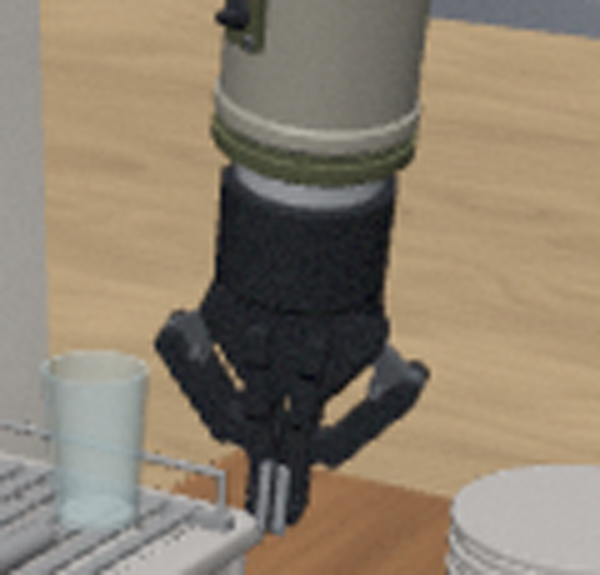

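```bash
cat > clr.py <<'E'
import numpy as np
from bench import readout
from scipy.spatial.transform import Rotation as R
pr=np.array([(0,30),(62,30),(72,28.5),(80,26),(90,22.5),(100,19),(115,15),(130,13),(230,13)],float)
def rad(z): return np.where(z>230,-999,np.interp(z,pr[:,0],pr[:,1]))
def pts():
    P=[]
    def box(x,zj,y):
        for a in np.linspace(-zj,zj,15):
            for b in(-y,y): P.append((x,b,a))
        for b in np.linspace(-y,y,7):
            for a in(-zj,zj): P.append((x,b,a))
    for x in np.arange(0,36,5): box(-x,15,11.5)
    for x in np.arange(36,66,5): box(-x,22+(x-36)*1.2,14)
    for x in np.arange(66,108,5): box(-x,min(65,46+(x-66)*1.3),18)
    for x in np.arange(75,135,5): box(-x,44,20)
    for x in np.arange(128,215,8):
        for t in np.linspace(0,2*np.pi,40): P.append((-x,40*np.sin(t),43*np.cos(t)))
    for x in np.arange(205,290,8):
        for t in np.linspace(0,2*np.pi,40): P.append((-x,50*np.sin(t),50*np.cos(t)))
    return np.array(P)
PT=pts()
TX=np.array([.142,-.146,-.979]);TX/=np.linalg.norm(TX)
def rot(ang):
    a=np.radians(ang); # tool z with horizontal heading ang, perpendicular to TX
    v=np.array([np.cos(a),np.sin(a),0]); # z = (c,s,h) with z.TX=0
    h=-(v@TX)/TX[2]; z=v+np.array([0,0,h]); z/=np.linalg.norm(z); return np.column_stack([TX,np.cross(z,TX),z])
def clear(T,ang,B):
    W=np.array(T)+PT@rot(ang).T
    d=np.hypot(W[:,0]-B[0],W[:,1]-B[1])-rad(W[:,2]); i=d.argmin(); return d[i],W[i],PT[i]
RED=(619.5,46.3);BLUE=(437.3,-15);GREEN=np.array((541.3,-38.8));DR=np.array((602,-284.7))
if __name__=="__main__":
    print(rot(14).round(3))
    for ang in(-20,-10,-5,0,5,10,14,20):
        M=rot(ang); k=-M[:2,1];k/=np.linalg.norm(k)
        for gap in(8,0):
          for lat in(-6,0,6,12):
            j=np.array([-k[1],k[0]])
            j=M[:2,2]/np.linalg.norm(M[:2,2])
            T=np.r_[GREEN-k*(41.5+gap)+j*lat,25]
            print(ang,gap,lat,T.round(0),*(f'{n}:{c[0]:.0f}@{c[2].round(0)}' for n,c in(('red',clear(T,ang,RED)),('blue',clear(T,ang,BLUE)),('green',clear(T,ang,GREEN)))))
E
python3 clr.py
```

```text
[[ 0.142 -0.22   0.965]
 [-0.146  0.96   0.241]
 [-0.979 -0.175  0.104]]
-20 8 -6 [553.   9.  25.] red:16@[-76.  18.  59.] blue:35@[-81. -18. -65.] green:8@[  0. -12.   6.]
-20 8 0 [559.   7.  25.] red:15@[-66.  18.  46.] blue:38@[-81. -18. -65.] green:8@[  0. -12.   0.]
-20 8 6 [565.   5.  25.] red:13@[-66.  18.  46.] blue:41@[-81. -18. -65.] green:8@[  0. -12.  -6.]
-20 8 12 [570.   3.  25.] red:12@[-46.  14.  34.] blue:44@[-81. -18. -65.] green:8@[  0. -12. -13.]
-20 0 -6 [550.   2.  25.] red:24@[-71.  18.  52.] blue:28@[-81. -18. -65.] green:0@[  0. -12.   6.]
-20 0 0 [556.  -0.  25.] red:22@[-66.  18.  46.] blue:31@[-81. -18. -65.] green:0@[  0. -12.   0.]
-20 0 6 [562.  -2.  25.] red:21@[-46.  14.  34.] blue:34@[-81. -18. -65.] green:0@[  0. -12.  -6.]
-20 0 12 [567.  -4.  25.] red:20@[-41.  14.  28.] blue:38@[-81. -18. -65.] green:0@[  0. -12. -13.]
-10 8 -6 [545.  11.  25.] red:10@[-81.  18.  65.] blue:22@[-81. -18. -65.] green:8@[  0. -12.   4.]
-10 8 0 [551.  10.  25.] red:7@[-81.  18.  65.] blue:26@[-81. -18. -65.] green:8@[  0. -12.   0.]
-10 8 6 [557.   9.  25.] red:5@[-
[... 4547 characters left out ...]
0. -12.   6.]
20 8 0 [525.   8.  25.] red:28@[-81.  -6.  65.] blue:-0@[-81.  -6. -65.] green:8@[  0. -12.   0.]
20 8 6 [531.  10.  25.] red:22@[-81.  -6.  65.] blue:6@[-81.  -6. -65.] green:8@[  0. -12.  -6.]
20 8 12 [536.  12.  25.] red:16@[-81. -12.  65.] blue:12@[-81.  -6. -65.] green:8@[  0. -12. -13.]
20 0 -6 [522.  -2.  25.] red:34@[-81.   0.  65.] blue:-7@[-81.   0. -65.] green:0@[  0. -12.   6.]
20 0 0 [528.   0.  25.] red:28@[-81.   0.  65.] blue:-1@[-81.   0. -65.] green:0@[  0. -12.   0.]
20 0 6 [533.   2.  25.] red:22@[-81.   0.  65.] blue:5@[-81.   0. -65.] green:0@[  0. -12.  -6.]
20 0 12 [539.   5.  25.] red:16@[-81.   0.  65.] blue:11@[-81.   0. -65.] green:0@[  0. -12. -13.]
```

```bash
python3 - <<'E'
from clr import *
for z in range(25,330,30): print(z,[round(clear((540,11,z),10,b)[0]) for b in(RED,BLUE,GREEN)])
c=np.array((541,3.)); d=DR-GREEN
for f in np.linspace(0,1,11): print(round(f,1),(c+f*d).round(0),[round(clear(np.r_[c+f*d,25],10,b)[0]) for b in(RED,BLUE,GREEN+f*d)])
E
python3 go.py "[(.540,.011,.30,10),(.540,.011,.027,10)]"
```

```text
25 [13, 13, 8]
55 [16, 17, 8]
85 [16, 17, 14]
115 [16, 17, 23]
145 [16, 18, 25]
175 [37, 36, 25]
205 [57, 75, 25]
235 [1028, 1029, 1031]
265 [1028, 1029, 1031]
295 [1028, 1029, 1031]
325 [1028, 1029, 1031]
0.0 [541.   3.] [13, 12, 0]
0.1 [547. -22.] [19, 13, 0]
0.2 [553. -46.] [38, 19, 0]
0.3 [559. -71.] [61, 33, 0]
0.4 [565. -95.] [76, 48, 0]
0.5 [ 571. -120.] [94, 66, 0]
0.6 [ 577. -145.] [112, 86, 0]
0.7 [ 583. -169.] [133, 107, 0]
0.8 [ 590. -194.] [155, 130, 0]
0.9 [ 596. -218.] [177, 153, 0]
1.0 [ 602. -243.] [200, 176, 0]
8 [[32.0, -0.0, 11.0, 3.7], [39.0, 7.0, -5.0, 0.0], [39.0, 7.0, -4.0, 0.0], [39.0, 7.0, -5.0, 0.0], [39.0, 6.0, -4.0, 0.0], [39.0, 7.0, -5.0, 0.0], [39.0, 6.0, -4.0, 0.0], [33.0, 6.0, -4.0, 0.0]]
[ 0.36  0.37 -0.7   1.95  0.56  0.87 -0.48] [0.54  0.011 0.027] [ 0.138 -0.148 -0.979]
```

>>> carry_out --rows '[32, 0, 11, 3.7, 1, 39, 7, -5, 0, 1, 0, 0, 0, 0, 1]'

```text
time_s: 13.95
tcp_pos: [0.5385, 0.0098, 0.2553]
tool_rot: [-0.988, 1.371, -0.822]
force: [-0.2, 0.1, 0.2]
gripper_width: -0.003
```

```bash
python3 st.py;python3 go.py "[(.540,.011,.027,10)]" 30
```

```text
q [ 0.52  0.09 -0.76  1.73  0.25  1.25 -0.14] tcp [0.5385 0.0098 0.2553] t 13.95 ang 10.0 toolx [ 0.135 -0.146 -0.98 ] F [-0.2  0.1  0.2]
8 [[29.0, 5.0, -3.0, -0.0], [29.0, 5.0, -3.0, -0.0], [29.0, 5.0, -3.0, -0.0], [29.0, 5.0, -3.0, -0.0], [29.0, 5.0, -3.0, -0.0], [29.0, 5.0, -3.0, -0.1], [29.0, 5.0, -2.0, -0.0], [21.0, 4.0, -2.0, -0.1]]
[ 0.37  0.38 -0.7   1.96  0.56  0.87 -0.47] [0.54  0.011 0.027] [ 0.129 -0.147 -0.981]
```

>>> carry_out --rows '[29, 5, -3, 0, 1, 29, 5, -3, 0, 1, 29, 5, -3, 0, 1, 29, 5, -3, 0, 1, 0, 0, 0, 0, 1]'

```text
time_s: 14.45
tcp_pos: [0.5411, 0.0111, 0.1397]
tool_rot: [-0.978, 1.368, -0.811]
force: [-0.3, 0.6, 0.4]
gripper_width: 0.002
```

```bash
python3 st.py;python3 go.py "[(.540,.011,.027,10)]" 25; python3 look.py p2; python3 -c "
from h import *
s=cv2.imread('pics/p2_side.png');cv2.imwrite('pics/p2c.png',cv2.resize(s[60:240,240:400],None,fx=4,fy=3.3,interpolation=cv2.INTER_CUBIC))"
```

```text
q [ 0.47  0.21 -0.75  1.88  0.37  1.04 -0.28] tcp [0.5411 0.0111 0.1397] t 14.45 ang 10.1 toolx [ 0.138 -0.146 -0.98 ] F [-0.3  0.6  0.4]
5 [[24.0, 4.0, -3.0, -0.0], [24.0, 4.0, -3.0, -0.0], [24.0, 4.0, -3.0, -0.1], [24.0, 4.0, -3.0, -0.0], [14.0, 3.0, -1.0, -0.0]]
[ 0.38  0.38 -0.69  1.97  0.56  0.86 -0.46] [0.54  0.011 0.027] [ 0.133 -0.149 -0.98 ]
```

View pics/p2c.png

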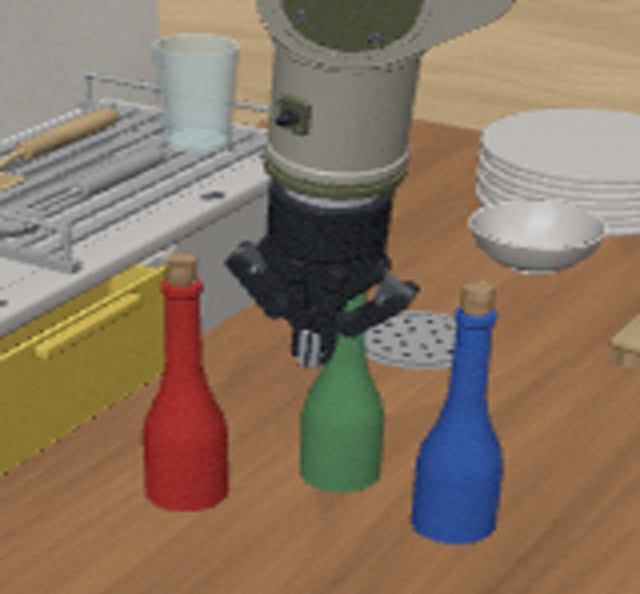

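The shut fingertips (crop 310,350) hang just on the camera side of the green bottle, between red and blue, and touch nothing. I descend.

>>> carry_out --rows '[24, 4, -3, 0, 1, 24, 4, -3, 0, 1, 24, 4, -3, 0, 1, 24, 4, -3, 0, 1, 14, 3, -1, 0, 1, 0, 0, 0, 0, 1]'

```text
time_s: 15.15
tcp_pos: [0.5425, 0.0126, 0.029]
tool_rot: [-0.964, 1.366, -0.797]
force: [-0.6, 0.6, 1.1]
gripper_width: -0.001
```

```bash
python3 st.py;python3 go.py "[(.5415,.003,.027,10)]" 6;python3 look.py p3; python3 -c "
from h import *
s=cv2.imread('pics/p3_side.png');cv2.imwrite('pics/p3c.png',cv2.resize(s[80:240,240:400],None,fx=4,fy=3.6,interpolation=cv2.INTER_CUBIC))"
```

```text
q [ 0.39  0.37 -0.69  1.97  0.56  0.85 -0.45] tcp [0.5425 0.0126 0.029 ] t 15.15 ang 10.2 toolx [ 0.142 -0.145 -0.979] F [-0.6  0.6  1.1]
40 [[2.0, -5.0, -2.0, -0.1], [1.0, -4.0, -1.0, -0.0], [0.0, 0.0, 0.0, -0.0], [0.0, 0.0, 0.0, -0.0], [0.0, 0.0, 0.0, -0.0], [0.0, 0.0, 0.0, -0.0], [0.0, 0.0, 0.0, -0.0], [0.0, 0.0, 0.0, -0.0], [0.0, 0.0, 0.0, -0.0], [0.0, 0.0, 0.0, -0.0], [0.0, 0.0, 0.0, -0.0], [0.0, 0.0, 0.0, -0.0], [0.0, 0.0, 0.0, -0.0], [0.0, 0.0, 0.0, -0.0], [0.0, 0.0, 0.0, -0.0], [0.0, 0.0, 0.0, -0.0], [0.0, 0.0, 0.0, -0.0], [0.0, 0.0, 0.0, -0.0], [0.0, 0.0, 0.0, -0.0], [0.0, 0.0, 0.0, -0.0], [0.0, 0.0, 0.0, -0.0], [0.0, 0.0, 0.0, -0.0], [0.0, 0.0, 0.0, -0.0], [0.0, 0.0, 0.0, -0.0], [0.0, 0.0, 0.0, -0.0], [0.0, 0.0, 0.0, -0.0], [0.0, 0.0, 0.0, -0.0], [0.0, 0.0, 0.0, -0.0], [0.0, 0.0, 0.0, -0.0], [0.0, 0.0, 0.0, -0.0], [0.0, 0.0, 0.0, -0.0], [0.0, 0.0, 0.0, -0.0], [0.0, 0.0, 0.0, -0.0], [0.0, 0.0, 0.0, -0.0], [0.0, 0.0, 0.0, -0.0], [0.0, 0.0, 0.0, -0.0], [0.0, 0.0, 0.0, -0.0], [0.0, 0.0, 0.0, -0.0], [0.0, 0.0, 0.0, -0.0], [0.0, 0.0, 0.0, -0.0]]
[ 0.41  0.37 -0.69  1.98  0.56  0.84 -0.43] [0.541 0.003 0.027] [ 0.136 -0.15  -0.979]
```

View pics/p3c.png

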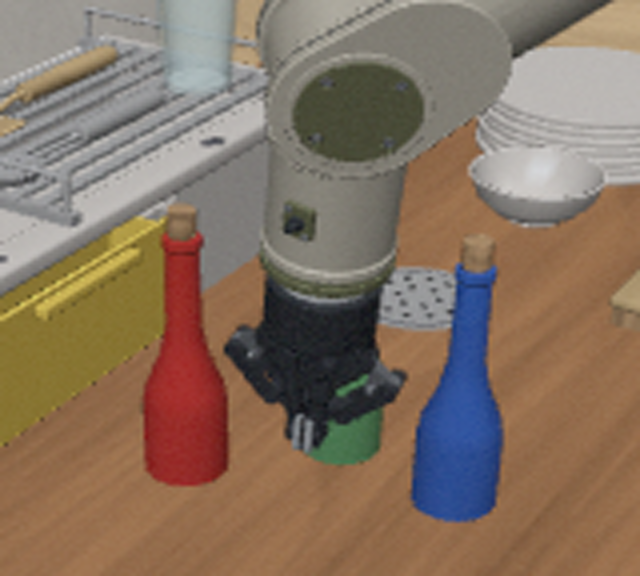

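>>> carry_out --rows '[1, -4, 0, 0, 1, 1, -4, 0, 0, 1, 0.5, -4, 0.3, 0, 1, 0.5, -4, 0.3, 0, 1, 0.5, -4, 0.3, 0, 1, 0.5, -4, 0.3, 0, 1]'

```text
time_s: 15.85
tcp_pos: [0.5479, -0.0109, 0.0293]
tool_rot: [-0.959, 1.366, -0.791]
force: [-0.0, 3.9, 2.2]
gripper_width: -0.001
```

```bash
python3 st.py
```

```text
q [ 0.43  0.38 -0.68  1.97  0.56  0.84 -0.4 ] tcp [ 0.5479 -0.0109  0.0293] t 15.85 ang 10.2 toolx [ 0.143 -0.145 -0.979] F [-0.   3.9  2.2]
```

```bash
cat > loc.py <<'E'
import sys,cv2
from h import *
from bench import grab_frame
ms={};name=sys.argv[1]
# approx bottle guess
g=(float(sys.argv[2]),float(sys.argv[3]))
for n in('side','top'):
    f=grab_frame(n)[:,:,::-1].copy(); cv2.imwrite(f'pics/{name}_{n}.png',f)
    u=proj(n,[g[0],g[1],.05]); h=cv2.cvtColor(f,cv2.COLOR_BGR2HSV); m=cv2.inRange(h,(45,60,25),(85,255,255)); x,y=map(int,u)
    k=np.zeros_like(m); dy=80 if n=='side' else 25
    k[max(0,y-dy):y+30,x-28:x+28]=m[max(0,y-dy):y+30,x-28:x+28]
    r,c=np.where(k>0)
    if len(r): print(n,'n',len(r),'cols',c.min(),c.max(),'rows',r.min(),r.max())
    if n=='side' and len(r):
        # foot: bottom 12 rows
        b=r.max(); sel=r>b-14; cc=[(c[r==q].min()+c[r==q].max())/2 for q in range(b-14,b-6) if (r==q).any()]
        print('foot mid col',np.mean(cc),'bottom row',b, 'model', [proj('side',[g[0]+.03*np.cos(a),g[1]+.03*np.sin(a),0])[1].round(1) for a in [np.arctan2(.72,-.41)]], 'model mid col',proj('side',[*g,.02])[0].round(1))
    x0=max(0,x-80);y0=max(0,y-100)
    if n=='side': cv2.imwrite(f'pics/{name}_c.png',cv2.resize(f[y0:y0+150,x0:x0+160],None,fx=4,fy=4,interpolation=cv2.INTER_CUBIC))
E
python3 loc.py p4 .546 -.052
```

```text
side n 237 cols 318 337 rows 179 205
foot mid col 330.0 bottom row 205 model [np.float64(205.9)] model mid col 325.4
top n 166 cols 313 329 rows 199 215
```

View pics/p4_c.png

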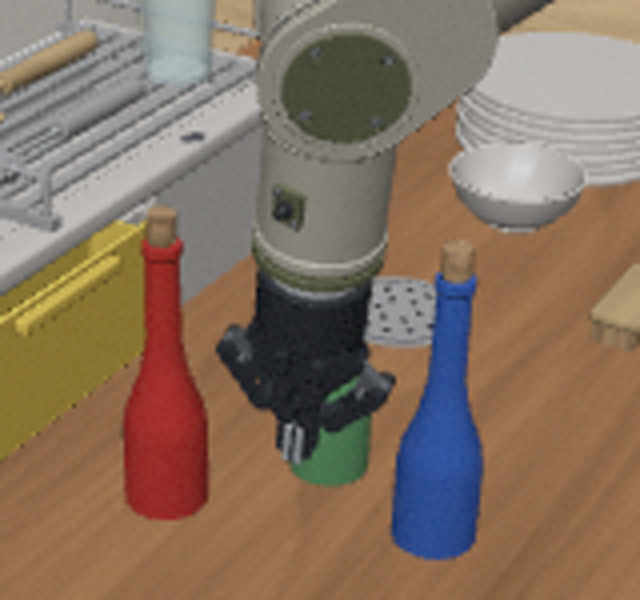

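View pics/p4_top.png

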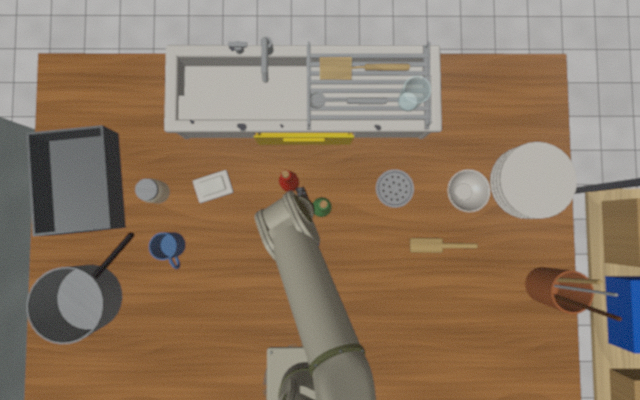

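>>> carry_out --rows '[0.9, -6, 0.5, 0, 1, 0.9, -6, 0.5, 0, 1, 0.9, -6, 0.5, 0, 1, 0.9, -6, 0.5, 0, 1, 0.9, -6, 0.5, 0, 1, 0.9, -6, 0.5, 0, 1, 0.9, -6, 0.5, 0, 1]'

```text
time_s: 16.65
tcp_pos: [0.5585, -0.0527, 0.0303]
tool_rot: [-0.962, 1.366, -0.794]
force: [0.7, 1.2, -0.8]
gripper_width: -0.005
```

```bash
python3 st.py; python3 loc.py p5 .556 -.090
python3 - <<'E'
from h import *
t=cv2.imread('pics/p5_top.png'); cv2.imwrite('pics/p5_tc.png',cv2.resize(t[160:260,270:430],None,fx=4.8,fy=4.8,interpolation=cv2.INTER_CUBIC))
E
```

```text
q [ 0.5   0.39 -0.66  1.94  0.55  0.83 -0.31] tcp [ 0.5585 -0.0527  0.0303] t 16.65 ang 10.2 toolx [ 0.143 -0.145 -0.979] F [ 0.7  1.2 -0.8]
side n 293 cols 324 343 rows 167 198
foot mid col 334.625 bottom row 198 model [np.float64(198.6)] model mid col 328.7
top n 159 cols 329 343 rows 198 215
```

View pics/p5_tc.png

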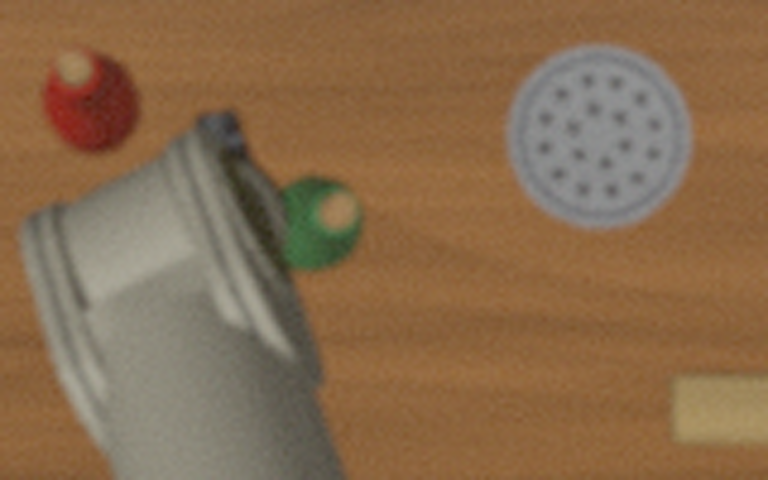

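View pics/p5_c.png

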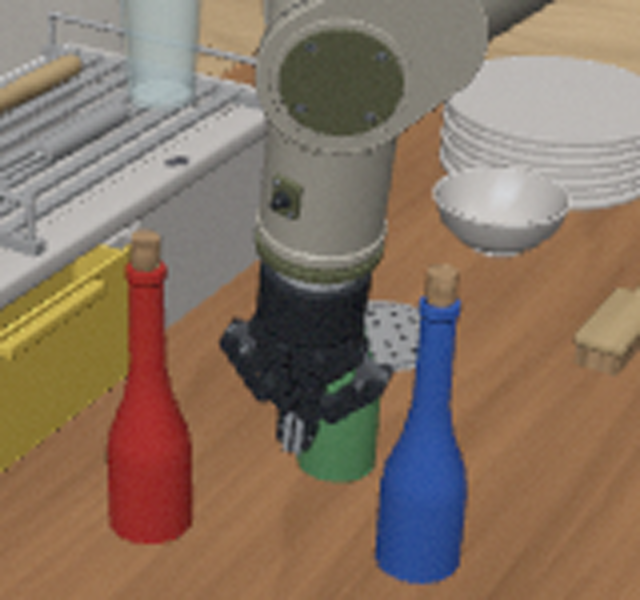

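The bottle is sliding upright, but sideways across the finger face towards -x. I'll back off, re-centre behind it and square the face to the direction of the drain.

```bash
python3 - <<'E'
from clr import *
B=np.array((544.3,-96))
d=DR-B; n=d/np.linalg.norm(d); print(np.degrees(np.arctan2(n[0],-n[1])),np.linalg.norm(d)); j=np.array([-n[1],n[0]])
for ang in(14,17,20):
  for gap in(8,0):
    for lat in(0,-4):
      T=np.r_[B-n*(41.5+gap)+j*lat,30]; print(ang,gap,lat,T.round(0),[round(clear(T,ang,b)[0]) for b in(RED,BLUE,B)])
E
python3 go.py "[(.5585,-.043,.030,12),(.527,-.049,.030,17)]" 20
```

```text
17.002393677707765 197.32455498492834
14 8 0 [530. -49.  30.] [50, 1, 8]
14 8 -4 [526. -50.  30.] [54, -2, 8]
14 0 0 [532. -56.  30.] [55, 4, 0]
14 0 -4 [528. -57.  30.] [58, 1, 0]
17 8 0 [530. -49.  30.] [49, 1, 8]
17 8 -4 [526. -50.  30.] [52, -3, 8]
17 0 0 [532. -56.  30.] [53, 4, 0]
17 0 -4 [528. -57.  30.] [57, 0, 0]
20 8 0 [530. -49.  30.] [48, 1, 8]
20 8 -4 [526. -50.  30.] [52, -3, 8]
20 0 0 [532. -56.  30.] [52, 3, 0]
20 0 -4 [528. -57.  30.] [55, 0, 0]
3 [[-1.0, 10.0, 2.0, -2.2], [-2.0, 0.0, -20.0, -3.1], [-2.0, 1.0, -12.0, -1.9]]
[ 0.53  0.34 -0.7   2.01  0.53  0.81 -0.2 ] [ 0.527 -0.049  0.03 ] [ 0.137 -0.15  -0.979]
```

```bash
python3 - <<'E'
from clr import *
B=np.array((544.3,-96))
for ang in(-10,-5,0,5,10):
  for x in(540,546):
    print(ang,x,[[round(clear((x,B[1]+41.5+g,30),ang,b)[0]) for b in(RED,BLUE,B)] for g in(8,0,-20,-40)])
E
python3 go.py "[(.5585,-.043,.030,6),(.543,-.046,.030,0)]" 20
```

```text
-10 540 [[63, 10, 7], [71, 11, -1], [81, 16, -21], [93, 25, -25]]
-10 546 [[61, 16, 8], [66, 17, 0], [76, 22, -20], [89, 30, -24]]
-5 540 [[58, 9, 8], [66, 9, 0], [80, 16, -20], [92, 25, -24]]
-5 546 [[56, 15, 8], [64, 15, 0], [75, 21, -20], [88, 30, -24]]
0 540 [[54, 7, 8], [61, 9, 0], [79, 16, -20], [93, 25, -24]]
0 546 [[51, 13, 8], [59, 15, 0], [76, 22, -20], [89, 30, -24]]
5 540 [[49, 7, 8], [56, 10, 0], [75, 16, -20], [92, 25, -25]]
5 546 [[47, 13, 8], [54, 16, 0], [73, 21, -20], [88, 30, -25]]
10 540 [[45, 9, 8], [52, 12, 0], [70, 16, -19], [89, 25, -26]]
10 546 [[42, 14, 7], [50, 18, -1], [68, 21, -20], [87, 30, -25]]
2 [[-1.0, 10.0, 2.0, 3.8], [-2.0, -1.0, -16.0, 6.1]]
[ 0.47  0.35 -0.63  1.98  0.52  0.81 -0.48] [ 0.543 -0.046  0.03 ] [ 0.137 -0.15  -0.979]
```

>>> carry_out --rows '[-1, 10, 2, 2.6, 1, -2, 0, -15, 2.6, 1, 0.9, -4, 0, 0, 1, 0.9, -5, 0, 0, 1, 0.9, -6, 0, 0, 1, 0.9, -6, 0, 0, 1, 0.9, -6, 0, 0, 1, 0.9, -6, 0, 0, 1, 0.9, -6, 0, 0, 1, 0.9, -6, 0, 0, 1]'

```text
time_s: 17.75
tcp_pos: [0.5476, -0.0896, 0.0299]
tool_rot: [-0.872, 1.366, -0.795]
force: [-0.6, 1.3, -0.9]
gripper_width: 0.003
```

```bash
python3 st.py
cat > tl.py <<'E'
import sys,cv2
from h import *
from bench import grab_frame
n=sys.argv[1]; f=grab_frame('top')[:,:,::-1].copy(); cv2.imwrite(f'pics/{n}_top.png',f)
cv2.imwrite(f'pics/{n}_tc.png',cv2.resize(f[160:260,270:430],None,fx=4.8,fy=4.8,interpolation=cv2.INTER_CUBIC))
h=cv2.cvtColor(f,cv2.COLOR_BGR2HSV); m=cv2.inRange(h,(40,50,25),(88,255,255)); m[:170]=0;m[245:]=0;m[:,:285]=0;m[:,430:]=0
r,c=np.where(m>0); print('cols',c.min(),c.max(),'rows',r.min(),r.max())
E
python3 tl.py p6
```

```text
q [ 0.55  0.37 -0.64  1.97  0.52  0.8  -0.31] tcp [ 0.5476 -0.0896  0.0299] t 17.75 ang 5.0 toolx [ 0.142 -0.145 -0.979] F [-0.6  1.3 -0.9]
cols 339 355 rows 197 213
```

View pics/p6_tc.png

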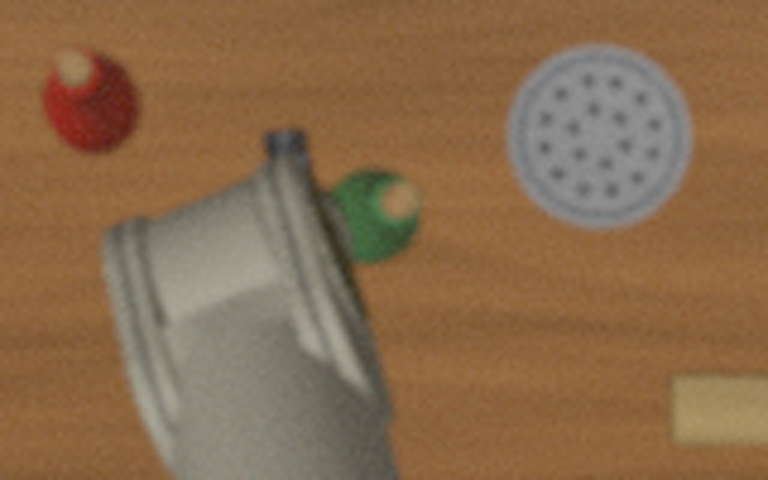

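```bash
python3 - <<'E'
from clr import *
B=np.array((548,-131.)); d=DR-B; n=d/np.linalg.norm(d); j=np.array([-n[1],n[0]])
print(n,np.linalg.norm(d))
for ang in(12,16,20):
  for gap in(8,0,-20):
    for lat in(0,-5): 
      T=np.r_[B-n*(41.5+gap)+j*lat,30]; print(ang,gap,lat,T.round(0),[round(clear(T,ang,b)[0]) for b in(RED,BLUE,B)])
M=rot(20); print('push tool',(M.T@np.r_[n,0]*6).round(2))
E
python3 go.py "[(.546,-.082,.030,9),(.529,-.087,.030,20)]" 20
```

```text
[ 0.33147123 -0.94346533] 162.91006721501282
12 8 0 [532. -84.  30.] [81, 13, 8]
12 8 -5 [527. -86.  30.] [85, 10, 7]
12 0 0 [534. -92.  30.] [87, 19, 0]
12 0 -5 [530. -94.  30.] [90, 16, -1]
12 -20 0 [ 541. -111.   30.] [103, 36, -20]
12 -20 -5 [ 536. -112.   30.] [106, 34, -21]
16 8 0 [532. -84.  30.] [78, 13, 8]
16 8 -5 [527. -86.  30.] [82, 10, 8]
16 0 0 [534. -92.  30.] [84, 19, 0]
16 0 -5 [530. -94.  30.] [87, 16, 0]
16 -20 0 [ 541. -111.   30.] [99, 36, -20]
16 -20 -5 [ 536. -112.   30.] [102, 33, -20]
20 8 0 [532. -84.  30.] [75, 13, 8]
20 8 -5 [527. -86.  30.] [79, 10, 8]
20 0 0 [534. -92.  30.] [81, 19, 0]
20 0 -5 [530. -94.  30.] [85, 16, 0]
20 -20 0 [ 541. -111.   30.] [96, 36, -20]
20 -20 -5 [ 536. -112.   30.] [99, 34, -20]
push tool [ 1.11 -5.9  -0.07]
3 [[-2.0, 9.0, -1.0, -4.3], [-1.0, -2.0, -13.0, -8.4], [-0.0, -0.0, -4.0, -2.7]]
[ 0.61  0.34 -0.7   2.01  0.53  0.8  -0.07] [ 0.529 -0.087  0.03 ] [ 0.136 -0.15  -0.979]
```

>>> carry_out --rows '[-2, 10, -1, -4, 1, -1, -1, -13, -7, 1, 0, 0, -4, -4, 1, 1, -5, 0, 0, 1, 1.1, -6, 0, 0, 1, 1.1, -6, 0, 0, 1, 1.1, -6, 0, 0, 1, 1.1, -6, 0, 0, 1, 1.1, -6, 0, 0, 1, 1.1, -6, 0, 0, 1]'

```text
time_s: 18.8
tcp_pos: [0.5435, -0.1224, 0.0295]
tool_rot: [-1.132, 1.366, -0.793]
force: [-1.4, 3.0, 1.6]
gripper_width: 0.003
```

```bash
python3 st.py; python3 tl.py p7
```

```text
q [ 0.65  0.37 -0.67  1.97  0.53  0.8   0.01] tcp [ 0.5435 -0.1224  0.0295] t 18.8 ang 19.9 toolx [ 0.143 -0.145 -0.979] F [-1.4  3.   1.6]
cols 349 366 rows 193 210
```

View pics/p7_tc.png

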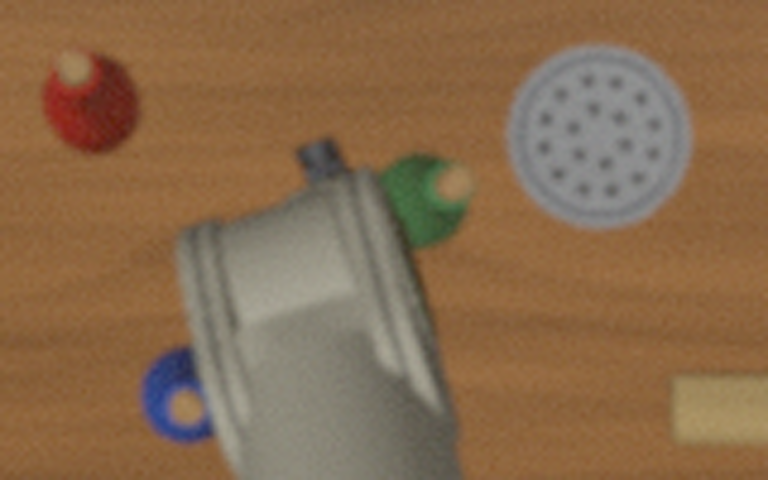

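>>> carry_out --rows '[1.2, -6, 0, 0, 1, 1.3, -7, 0, 0, 1, 1.3, -7, 0, 0, 1, 1.3, -7, 0, 0, 1, 1.3, -7, 0, 0, 1, 1.3, -7, 0, 0, 1, 1.3, -7, 0, 0, 1, 1.3, -7, 0, 0, 1]'

```text
time_s: 19.65
tcp_pos: [0.5624, -0.1753, 0.0295]
tool_rot: [-1.133, 1.366, -0.795]
force: [-1.1, 3.2, 1.1]
gripper_width: -0.002
```

```bash
python3 st.py; python3 tl.py p8; python3 loc.py p8 .575 -.215
```

```text
q [ 0.71  0.42 -0.64  1.9   0.53  0.8   0.11] tcp [ 0.5624 -0.1753  0.0295] t 19.65 ang 19.9 toolx [ 0.142 -0.145 -0.979] F [-1.1  3.2  1.1]
cols 374 386 rows 187 202
side n 186 cols 333 351 rows 134 177
foot mid col 341.125 bottom row 177 model [np.float64(178.2)] model mid col 342.0
top n 84 cols 374 386 rows 187 202
```

View pics/p8_tc.png

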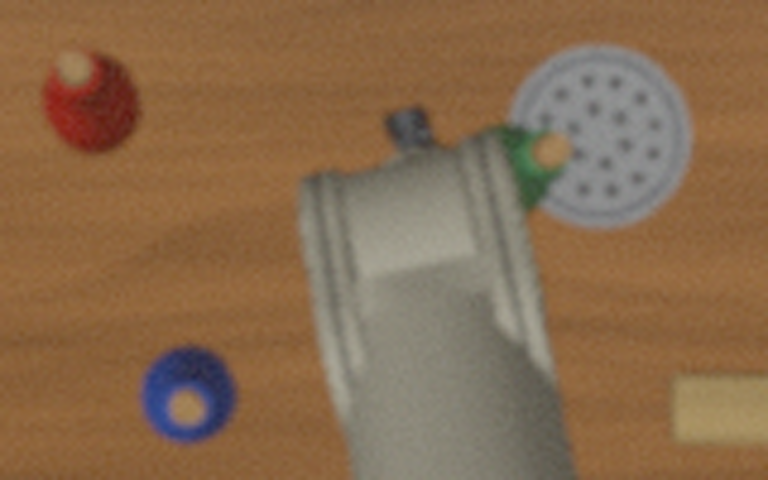

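View pics/p8_c.png

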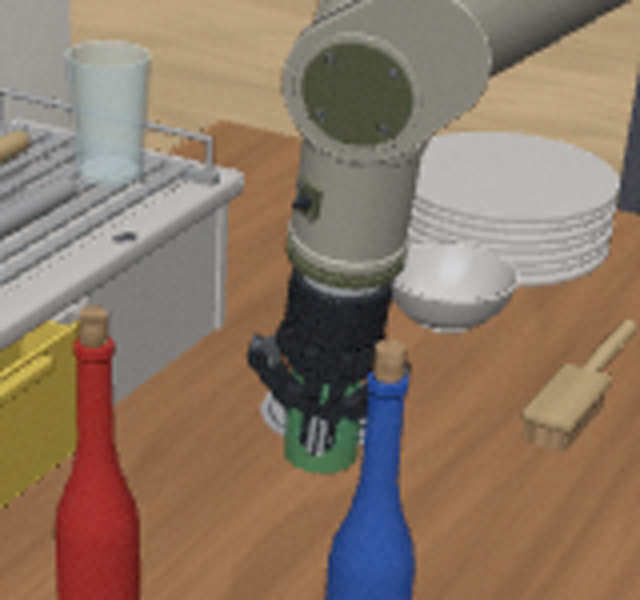

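>>> carry_out --rows '[1.2, -6, 0, 0, 1, 1.2, -7, 0, 0, 1, 1.2, -7, 0, 0, 1, 1.2, -7, 0, 0, 1, 1.2, -7, 0, 0, 1, 1.2, -7, 0, 0, 1, 1.2, -7, 0, 0, 1, 1.2, -6, 0, 0, 1, 0, 0, 0, 0, 1]'

```text
time_s: 20.7
tcp_pos: [0.581, -0.2275, 0.0301]
tool_rot: [-1.133, 1.365, -0.796]
force: [-0.1, 1.1, -0.8]
gripper_width: -0.001
```

```bash
python3 st.py; python3 tl.py p9; python3 loc.py p9 .593 -.263
```

```text
q [ 0.75  0.48 -0.62  1.81  0.54  0.82  0.2 ] tcp [ 0.581  -0.2275  0.0301] t 20.7 ang 19.8 toolx [ 0.143 -0.146 -0.979] F [-0.1  1.1 -0.8]
cols 386 405 rows 181 188
side n 187 cols 336 353 rows 145 169
foot mid col 343.3125 bottom row 169 model [np.float64(170.3)] model mid col 343.8
top n 9 cols 387 404 rows 181 188
```

View pics/p9_tc.png

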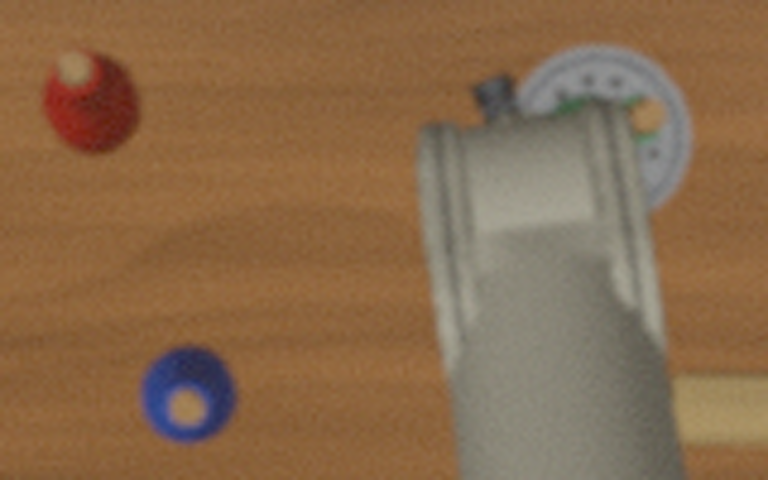

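View pics/p9_c.png

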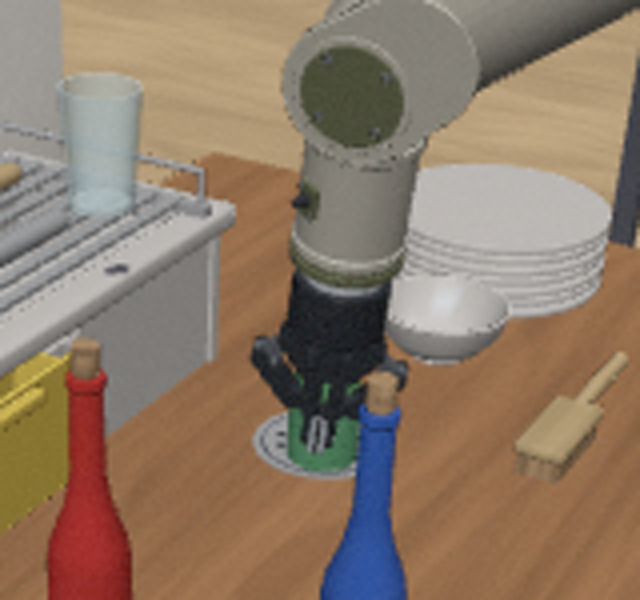

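>>> carry_out --rows '[1, -6, 0, 0, 1, 1, -6, 0, 0, 1, 1, -5, 0, 0, 1, 0, 0, 0, 0, 1, -1, 4, 0, 0, 1, -2, 10, 0, 0, 1, -4, 20, 0, 0, 1, -6, 30, 0, 0, 1, -6, 30, 0, 0, 1, 0, 0, 0, 0, 1]'

```text
time_s: 21.85
tcp_pos: [0.5531, -0.1471, 0.0318]
tool_rot: [-1.131, 1.367, -0.786]
force: [0.3, -0.7, 0.2]
gripper_width: 0.003
```

```bash
python3 st.py; python3 tl.py p10; python3 loc.py p10 .601 -.283; python3 go.py "[(.55,-.12,.09,20)]" 25
```

```text
q [ 0.68  0.39 -0.66  1.93  0.53  0.8   0.07] tcp [ 0.5531 -0.1471  0.0318] t 21.85 ang 20.2 toolx [ 0.143 -0.144 -0.979] F [ 0.3 -0.7  0.2]
cols 385 411 rows 178 197
side n 28 cols 332 353 rows 139 164
foot mid col 353.0 bottom row 164 model [np.float64(167.1)] model mid col 344.4
top n 320 cols 386 411 rows 179 197
3 [[-23.0, 8.0, 4.0, -0.1], [-23.0, 8.0, 5.0, -0.2], [-16.0, 5.0, 3.0, -0.1]]
[ 0.69  0.29 -0.71  1.91  0.43  0.9   0.1 ] [ 0.55 -0.12  0.09] [ 0.137 -0.149 -0.979]
```

View pics/p10_tc.png

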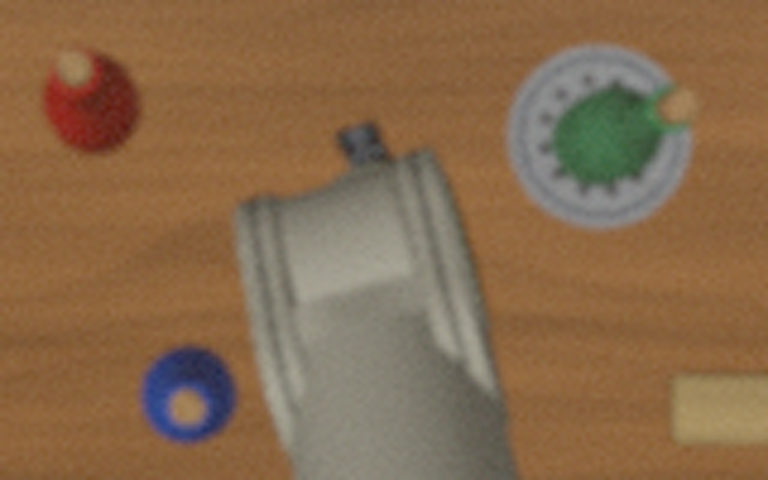

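View pics/p10_c.png

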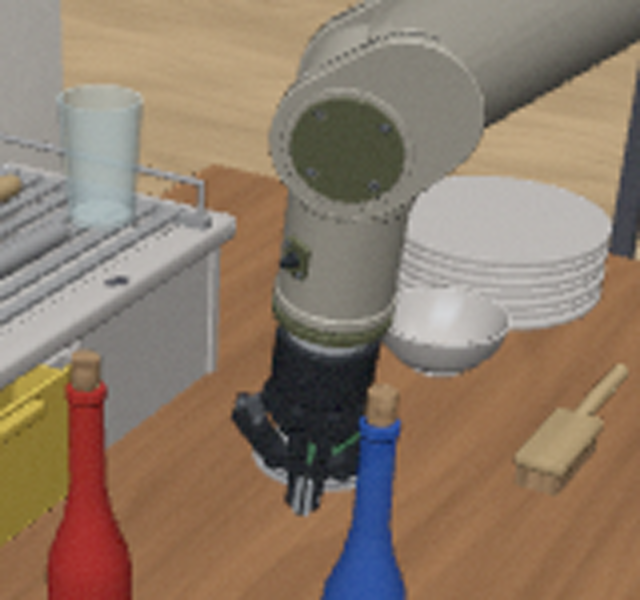

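>>> carry_out --rows '[-25, -4, 3, 0, 1, -39, -6, 4, 0, 1, -39, -6, 4, 0, 1, -39, -6, 4, 0, 1, -39, -6, 4, 0, 1, -39, -6, 4, 0, 1, -30, 20, 4, 0, 1, 0, 30, 0, 0, 1, 0, 0, 0, 0, 1]'

```text
time_s: 22.9
tcp_pos: [0.5385, -0.0889, 0.2767]
tool_rot: [-1.128, 1.364, -0.786]
force: [-0.8, 0.6, -1.2]
gripper_width: -0.003
```

```bash
python3 st.py; python3 tl.py p11; python3 loc.py p11 .601 -.283
python3 - <<'E'
from h import *
from bench import spot_in
s=cv2.imread('pics/p11_side.png');t=cv2.imread('pics/p11_top.png')
h=[]
for n,f,b in(('side',s,(315,85,375,175)),('top',t,(380,170,420,210))): h.append((n,cmask(f,'green',b)))
ms=dict(h)
for m in (ms,{'side':ms['side']},{'top':ms['top']}):
    x,f=locate(m,(.601,-.283)); print(list(m),x.round(4),round(f,2))
for z in(0,.227): print(z,proj('side',[.602,-.2847,z]).round(1),proj('top',[.602,-.2847,z]).round(1))
for n in('side','top'):
    for q in["bottle","soapdish","mug","jar","brush","bowl","bin"]:
        print(n,q,[(round(d['p'],2),[round(float(x),3) for x in d['point']]) for d in spot_in(q,n)][:3])
cv2.imwrite('pics/p11_f.png',cv2.resize(s[70:190,280:400],None,fx=5,fy=5,interpolation=cv2.INTER_CUBIC))
E
```

```text
q [ 0.76  0.07 -0.8   1.71  0.21  1.25  0.26] tcp [ 0.5385 -0.0889  0.2767] t 22.9 ang 20.1 toolx [ 0.145 -0.145 -0.979] F [-0.8  0.6 -1.2]
cols 385 411 rows 179 197
side n 698 cols 337 358 rows 79 166
foot mid col 345.0625 bottom row 166 model [np.float64(167.1)] model mid col 344.4
top n 314 cols 386 410 rows 179 197
['side', 'top'] [ 0.5965 -0.2789] 0.93
['side'] [ 0.6008 -0.2872] 0.25
['top'] [ 0.5942 -0.2691] 0.66
0 [344.  162.4] [394.4 188. ]
0.227 [348.4  99.3] [412.3 180.1]
side bottle [(0.84, [0.615, 0.062, 0.084]), (0.78, [0.594, -0.269, 0.088]), (0.78, [0.428, -0.003, 0.088])]
side soapdish [(0.69, [0.602, 0.295, 0.013])]
side mug [(0.65, [0.42, 0.407, 0.054]), (0.51, [0.572, 0.468, 0.071])]
side jar [(0.8, [0.57, 0.471, 0.07])]
side brush [(0.88, [0.418, -0.363, 0.033]), (0.25, [0.616, -0.252, 0.001])]
side bowl [(0.72, [0.595, -0.525, 0.035])]
side bin [(0.78, [0.737, 0.048, 0.066])]
top bottle [(0.55, [0.593, -0.272, 0.096])]
top soapdish [(0.79, [0.61, 0.281, 0.013])]
top mug [(0.87, [0.427, 0.414, 0.043])]
top jar [(0.63, [0.587, 0.439, 0.102]), (0.55, [0.589, -0.513, 0.025])]
top brush [(0.95, [0.424, -0.389, 0.032])]
top bowl [(0.93, [0.59, -0.512, 0.021])]
top bin [(0.81, [0.74, -0.0, 0.071]), (0.59, [0.423, -0.386, 0.03])]
```

View pics/p11_side.png

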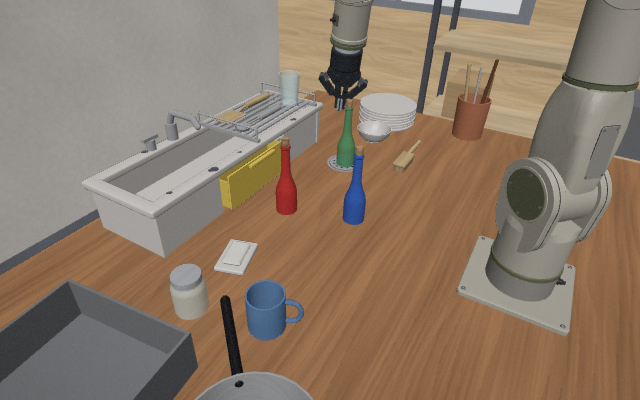

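View pics/p11_tc.png

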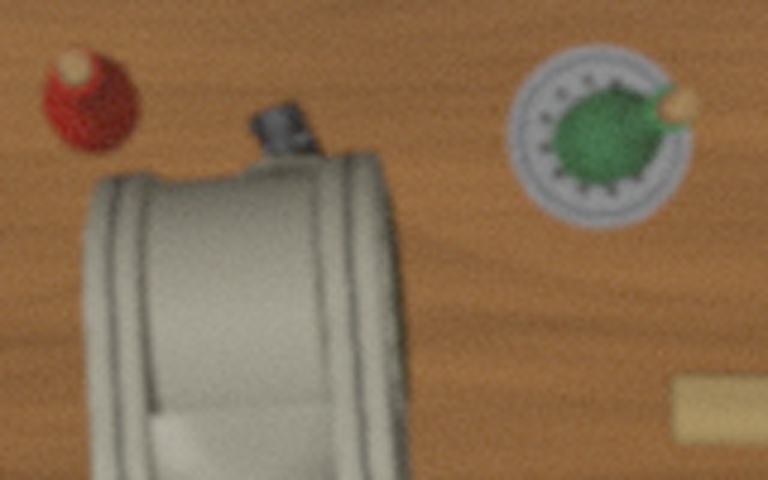

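The bottle stands upright on the disc: in the top crop its foot's left edge is 29 mm and its lower edge 28 mm inside the disc's rim, where 30 mm would be centred. The bystanders and bin are where they were, and the arm is clear. I hand in.

```bash
python3 -c "
from bench import ctrl,readout
print(readout.observe()['force'],readout.observe()['time_s']); print(ctrl.sign_off())"
```

```text
[ 0.36042841 -0.53598882 -0.44668765] 23.75
the job is handed in; nothing more can be done
None
```

The green bottle now stands upright on the drain disc and the job is handed in, at 23.8 s of the 48 s; the hand-in reports no verdict. I pushed it about 25 cm with the shut fingertips, 30 mm above the worktop, re-centring behind it twice. The wrist force read at most about 4 N at the checks between pushes.

**An unplanned detour:** my first approach passed too close to the base. Joints 2, 3 and 7 ran to their limits and the tool picked up a tilt. I fitted a model of the arm to its own readings and unwound it over the right side. I deliberately left the tool leaning about 12°, tip towards the drain, so the gripper body stayed clear of the bottle's neck and of the red and blue look-alikes.

**Last checks:**
- **Bottle position:** the last contact position, the side view and the foot's edges against the disc all put its axis within about 5 mm of the disc's centre. The limit is 31 mm.
- **Disagreement:** two readings came out farther off. The top-view outline fit was about 17 mm away, with a poor match because the outline was only partly detected. The bottle detector was about 15 mm away. Both are still inside the limit.
- **Upright:** the cork appears where an upright bottle's cork should, within about 2 pixels in the top view.
- **Everything else:** the soap dish, mug, jar, brush, bowl and bin were detected within about 1 cm of their first readings. The top view had missed the mug at the start, so for that I compared the side view only. The red and blue bottles look unmoved, and the arm was clear of everything.

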